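Shut down the microscope bench: wash the brush and put the eyepieces away

TASK

Pull the extractor's slide knob fully out, then press the cleaner bottle's pump cap right down and let it spring back up; now take the brush and dip its bristles well inside the narrow cleaner cup, then well inside the wide rinse pot, and hang it upright in its stand again. Stand every eyepiece that is out (two to four of them) upright on the floor of the lens tray, and only when brush and eyepieces are all put away, with the slide left out until then, push the slide knob fully home. Keep the rinse pot upright and leave the other things on the bench where they are.

Things in the scene. Friction and masses are not known exactly. Their poses are not given: they have to be found in the camera images.
- extractor: fixed white bench extractor, a low box 160 mm deep, 200 mm wide, 75 mm tall, with a grey duct stub (60 mm diameter, top 110 mm above the table) near its back. Origin: bottom centre of its front face; its +x points into the box, so -x is straight out of the front
- slide_knob (a joint): extractor slide knob, m: 0 = pushed fully home, 0.045 = pulled fully out along the extractor's -x; held by about 4 N of friction, stays where it is left
- slide_knob_grip (a point): centre of the black round slide knob (28 mm diameter, 22 mm long, axis along the extractor's x), 50 mm above the table, 36 mm in front of the extractor's front face when home. It can be pinched across its sides from above
- dispenser: fixed cleaner station: grey base plate 90 (x) x 200 (y) x 8 mm, a fixed white bottle 66 mm diameter centred at local y = +50 mm and a narrow steel cup centred at local y = -55 mm. Origin: centre of the plate's underside
- cap_top (a point): centre of the top face of the black pump cap (34 mm diameter) on the white bottle, 166 mm above the table when up; its thin black spout reaches out towards the cup
- pump_cap (a joint): pump cap, m: 0 = up, 0.012 = fully down; sprung, about 3 N to start and 9 N fully down, returns by itself
- cup_mouth (a point): centre of the mouth of the narrow steel cleaner cup, at the rim, 70 mm above the table; cup inside 50 mm wide and 58 mm deep; fixed to the base plate
- brush_stand: fixed steel stand: foot 80 x 80 mm; post at local +x (26 to 38 mm from the origin); two level fork tines along x, at y = +-7.5 to +-15.5 mm, from x = -22 to +38 mm, top faces 110 mm above the table; nothing is higher. The 15 mm wide slot is open towards -x. Origin: on the table under the place where the brush hangs
- brush: brush hanging upright, bristles down, in the stand's fork. Origin: centre of the underside of its collar, which rests on the tines; z points up. Collar 26 mm diameter, 6 mm thick; wooden handle above it 16 mm diameter, up to z = 68 mm; stem below 9 mm diameter; bristles 12 mm diameter, from z = -62 to -85 mm. 35 g. Can be lifted straight up out of the fork and let straight down into it
- brush_tip (a point): lowest point of the bristles, 85 mm below the brush's origin
- rinse_pot: wide low steel rinse pot, loose, 84 mm diameter, no handles, 50 mm tall, origin at the centre of its underside
- rinse_pot_rim (a point): centre of the rinse pot's mouth, at the rim, 50 mm above the table; 76 mm wide and 45 mm deep inside
- lens_tray: fixed shallow grey tray 130 (x) x 260 (y) x 22 mm, walls and floor 5 mm thick. Origin: centre of its underside
- eyepiece0: black microscope eyepiece standing upright, a cylinder of 36 mm diameter and 34 mm tall, about 70 g; origin at the centre of its underside. Two to four of these are present
- eyepiece1: black microscope eyepiece standing upright, a cylinder of 36 mm diameter and 34 mm tall, about 70 g; origin at the centre of its underside. Two to four of these are present (same as eyepiece0)
- eyepiece2: black microscope eyepiece standing upright, a cylinder of 36 mm diameter and 34 mm tall, about 70 g; origin at the centre of its underside. Two to four of these are present (same as eyepiece0)
- eyepiece3: black microscope eyepiece standing upright, a cylinder of 36 mm diameter and 34 mm tall, about 70 g; origin at the centre of its underside. Two to four of these are present (same as eyepiece0)
- oil_bottle: bystander: small amber bottle, 28 mm diameter, 62 mm tall; origin at the centre of its underside
- petri_dish: bystander: flat white dish, 64 mm diameter, 16 mm tall; origin at the centre of its underside
- forceps: bystander: steel forceps lying flat, 110 x 12 x 8 mm; origin at the centre of its underside
- slide_box: bystander: grey slide box, 80 x 70 x 35 mm; origin at the centre of its underside
- wash_bottle: bystander: white bottle, 66 mm diameter, 160 mm tall; origin at the centre of its underside
Things that resemble listed ones, but are neither listed nor needed, are in the scene too. What is shaped like the eyepiece1 but orange, pink or purple is not meant.

How it is judged:
By the outcome, as a careful person would: the job done as asked, in the order asked, and still so for the second after the job is handed in, with the robot touching nothing.
Of eyepiece0, eyepiece1, eyepiece2, eyepiece3 only 2 to 4 are there at a start; the rules pass over those that are not, and their reading is None.
At some moment in a run one of eyepiece0, eyepiece1, eyepiece2, eyepiece3 may be knocked a few centimetres aside while the robot is not near it.
It also fails if it takes over 210 s, if anything falls off the work surface, if the arm or the gripper's body presses on something with over 40 N, if the wrist force passes 120 N, or if a joint passes its speed limit or range.

ROBOT

A 6-joint arm with a two-finger parallel gripper is mounted at the origin on the work surface. World frame = base frame: x ahead of the robot, y to its left, z up, the work surface at z = 0. Lengths are in mm, angles in rad, forces in N, time in s.
With the tool pointing down it reaches from about 275 to 1000 mm from the base axis. Payload 8.4 kg.
Tool frame: the origin (TCP) lies at the very end of the fingers, on their centre line; the grasp point (between the pads) lies 19 mm behind it; z points along the fingers, y is the line along which they close (so a half turn about z gives the same grasp; the last joint's range is limited). The gripper opens to 85 mm and grips with 20 to 120 N. Pads are 22 mm wide; open, the fingers measure 114 mm over their backs; the gripper's body (76 mm by 85 mm) begins 54 mm behind the grasp point. The pads swing forward as they close: fully open they stand 13 mm farther back than shut.
Start: joints at [-1.184, 0.353, 1.633, -0, 1.155, -0.002], TCP at [236.923, -578.356, 200.781] pointing down, gripper open.
Joint ranges: [-2.63, 2.63], [-0.92, 2.1], [0.06, 2.66], [-1.3, 4.44], [0, 2.69], [-3.02, 3.02]. Speed limits (rad/s): [2.22, 2.22, 2.79, 3.14, 3.14, 3.14].

INTERFACE

Orientations are given as [roll, pitch, yaw] about the fixed x, y, z axes, in that order (R = Rz(yaw) Ry(pitch) Rx(roll)).
In Python, from rig import telemetry, imaging, r gives the robot as it stands. The module is installed in compiled form; this text tells all that it offers.
- The arm moves only by the tool step_arm, never from a script. Its argument "moves" is a list of rows, each a list of 3 entries, a list of its own where there are three numbers: the turn, a rotation vector about the tool's x, y, z scaled (see below), then the shift along the tool's x, y, z scaled (see below), then the opening, from -1 (shut) to 1 (fully open). A call has 1 to 8 rows; each row is the pose to reach, as a shift and turn from the pose commanded when the call began, along the tool's axes at that moment; what a row does not reach only later rows make up. The controller multiplies each number of a shift by 200 mm and each number of a turn by 45 degrees. A row lasts 1/10 s, in which the tool goes at most 50 mm and 8.59 degrees, less where a joint would pass 70% of its speed; a pose out of reach is approached as far as the arm can. A call with a number of a shift or a turn outside -1 to 1 is refused whole. A call with a gripper value outside its range is refused whole. The fingers move at their own pace and stop on an object; "squeeze" is the grip in N (left out, the last holds). Time passes only in rows, so rows that repeat a pose let the fingers close. It gives the time, the measured TCP pose, the force, the opening and the grip force at its end, in the units of the state.
- telemetry.sense(): the state, without advancing time (a new reading comes with each control period).
- imaging.grab_frame(name): name is "scene" or "top" or "wrist"; returns the picture (400x640x3 uint8, red, green, blue); there is no depth.
- imaging.calibration(name): a dict with "fx", "fy", "cx", "cy" (pixels), "cam_to_world" (4x4, takes a point from camera to world coordinates). Camera axes: x right, y up, looking along -z (the intrinsics and any distortion apply to the point x, -y, -z); pixel columns grow to the right and rows downward; lengths in mm; the calibration is good to about 2 mm. A picture is of the moment at which its call begins: read the wrist's pose just before it. calibration takes no time and is no camera call; for the wrist camera it gives the pose at the moment of the call.
- r.sign_off(): hands the job in; it is judged then, once.
Trained networks look in the newest picture that a camera, given by its name, has taken for a name from the list of things; names that differ only in an ending like _2 or _b are one class to them, and where a whole thing is asked for, a point or a joint stands for the part that bears it (a point fixed in the world has none). Each returns a list of dicts, best first, with "conf" (0 to 1); they miss things now and then, are a little off and sometimes report something else, mostly with a low value. They report only what shows in the picture. A call takes as long as a camera call. They do not tell look-alikes from the thing itself.
- imaging.recognise(camera, name): "extent" ([left, top, width, height] in pixels, round what is visible of it).
- imaging.mark_of(camera, name): "xy" ([column, row] in pixels: a listed point, or the origin of a listed thing).
The state is a dict: "clock": time; "qpos": joint angles; "qvel": joint speeds; "joint_efforts": joint torques, N m; "eef_pos": TCP position; "tcp_rot": TCP orientation; "contact_force": force on the tool from outside, world axes, zero at the start; "wrist_torque": the same for the moment, N m; "opening": opening from 0.0 (shut) to 1.0 (fully open); "grasp_force": force on a finger pad.
Only numpy, scipy, OpenCV 4.12 (cv2) and the standard library are available. Lean on these libraries where they do the work, as an engineer would, in place of code of your own. Each camera call takes 0.05 s, during which the arm holds its last target. There are 200 camera calls.

## Working session

There is one attempt and no reset: what is moved stays moved. The work goes in short steps, Python scripts to look and compute and a tool call to move; the robot and the scene stay as the last step left them, time stands still between calls to the robot, and variables do not carry over. Pictures are saved under pics/ and viewed, at most 14 in all, crops included, and the job is handed in when it is done.

Besides the shell and the picture viewer there is one more tool, called after ">>>" in YAML: its name, and indented under it one key for each argument. step_arm: Moves the arm, as the interface text tells. Its arguments: {"type":"object","properties":{"moves":{"type":"array"},"squeeze":{"type":"number"}},"required":["moves"]}

```bash
mkdir -p pics; cat > h.py <<'E'
import numpy as np,cv2
from rig import telemetry,imaging,r
def save(cam,n):
    im=imaging.grab_frame(cam); cv2.imwrite(f'pics/{n}.png',im[:,:,::-1]); return im
def ray(cal,uv):
    T=np.array(cal['cam_to_world']); d=np.array([(uv[0]-cal['cx'])/cal['fx'],-(uv[1]-cal['cy'])/cal['fy'],-1.])
    return T[:3,3],T[:3,:3]@d
def at(cal,uv,z):
    o,d=ray(cal,uv); return (o+d*(z-o[2])/d[2])
def proj(cal,p):
    T=np.array(cal['cam_to_world']); q=T[:3,:3].T@(np.array(p)-T[:3,3]); return [cal['cx']+cal['fx']*q[0]/-q[2],cal['cy']-cal['fy']*q[1]/-q[2]]
E
python3 - <<'E'
from h import *
print(telemetry.sense())
for c in('scene','top'):
    save(c,c+'0'); k=imaging.calibration(c); print(c,k)
    for n,z in dict(slide_knob_grip=50,extractor=0,cap_top=166,cup_mouth=70,dispenser=0,brush_stand=0,brush=110,rinse_pot_rim=50,lens_tray=0,eyepiece0=0,oil_bottle=0,petri_dish=0,forceps=0,slide_box=0,wash_bottle=0).items():
        print(n,[(round(m['conf'],2),np.round(m['xy']).tolist(),at(k,m['xy'],z)[:2].round().tolist()) for m in imaging.mark_of(c,n)[:7]])
print(telemetry.sense()['clock'])
E
```

```text
{'clock': 0.0, 'qpos': array([-1.18442698e+00,  3.53666339e-01,  1.63414538e+00, -1.55365518e-05,
        1.15518465e+00, -2.36281871e-03]), 'qvel': array([ 0.00115072, -0.00066328,  0.00092287, -0.00024765, -0.00025768,
       -0.00027929]), 'joint_efforts': array([ 2.10607104e-03, -6.05226374e+01, -3.42069268e+01,  1.55450116e-04,
        9.05500841e-03,  1.50751953e-05]), 'eef_pos': array([ 236.70471072, -577.87899862,  200.04553539]), 'tcp_rot': array([-3.14018891e+00,  1.08883516e-05,  3.88738453e-01]), 'contact_force': array([-0.06076603,  1.19629286, -0.20251687]), 'wrist_torque': array([0.07238527, 0.00888214, 0.02572902]), 'grasp_force': 0.0, 'opening': 1.0008325348153877}
scene {'fx': 465.87557988133943, 'fy': 465.87557988133943, 'cx': 318.59682871462746, 'cy': 198.48388574458983, 'cam_to_world': array([[ 8.77715396e-01, -3.59021767e-01,  3.17362655e-01,
         1.01268190e+03],
       [ 4.78944754e-01,  6.36440080e-01, -6.04612229e-01,
        -8.04303559e+02],
       [ 1.50866377e-02,  6.82676641e-01,  7.30564848e-01,
         1.13429897e+03],
       [ 0.00000000e+00,  0
[... 2460 characters left out ...]
237.0], [489.0, -308.0]), (0.58, [308.0, 250.0], [447.0, 120.0])]
eyepiece0 [(0.65, [419.0, 134.0], [803.0, -213.0]), (0.64, [384.0, 250.0], [451.0, -103.0]), (0.59, [439.0, 186.0], [642.0, -272.0]), (0.53, [354.0, 231.0], [505.0, -16.0]), (0.52, [410.0, 186.0], [642.0, -183.0]), (0.47, [465.0, 153.0], [744.0, -351.0]), (0.46, [432.0, 158.0], [728.0, -250.0])]
oil_bottle [(0.61, [319.0, 217.0], [546.0, 89.0]), (0.5, [241.0, 257.0], [425.0, 319.0])]
petri_dish [(0.86, [382.0, 219.0], [543.0, -99.0]), (0.17, [455.0, 240.0], [483.0, -314.0])]
forceps [(0.61, [340.0, 281.0], [359.0, 25.0])]
slide_box [(0.9, [495.0, 188.0], [639.0, -437.0])]
wash_bottle [(0.8, [186.0, 203.0], [587.0, 491.0])]
1.6
```

```bash
python3 - <<'E'
import cv2
a=cv2.imread('pics/top0.png'); cv2.imwrite('pics/top0c.png',cv2.resize(a[100:310,160:520],None,fx=2.2,fy=2.2,interpolation=cv2.INTER_CUBIC))
a=cv2.imread('pics/scene0.png'); cv2.imwrite('pics/scene0c.png',cv2.resize(a[110:390,200:420],None,fx=2.1,fy=2.1,interpolation=cv2.INTER_CUBIC))
E
```

```text
(no output)
```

View pics/top0c.png

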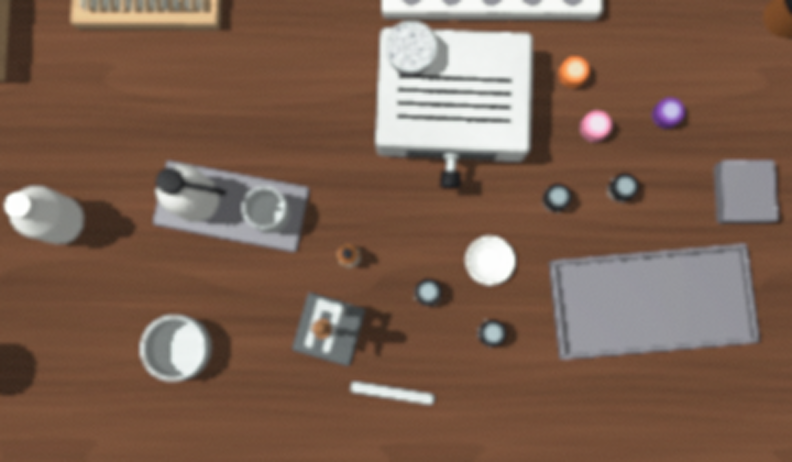

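View pics/scene0c.png

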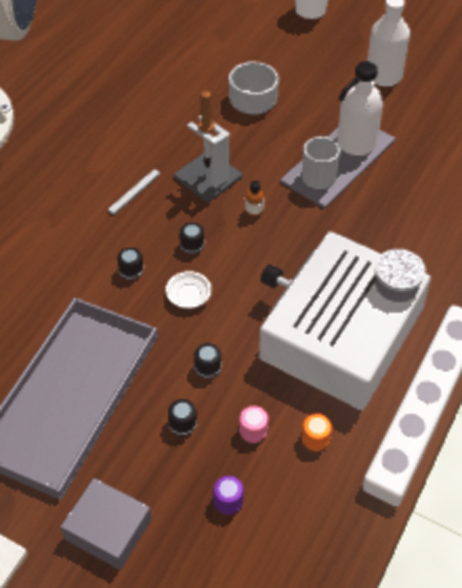

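The picture shows four black eyepieces at top pixels (384,250), (354,231), (410,186) and (439,186). The orange, pink and purple look-alikes, at about (419,134), (432,158) and (465,153), are excluded by colour. The knob is at (364,181), the pump cap at (237,181), the cup at (280,194), the pot at (239,258), the brush at (306,249) and the tray at (457,237). I'll turn the tool to yaw 0 and approach.

>>> step_arm:
  moves:
    - [[0,0,0.495],[0.978,-0.41,-0.4],1]
    - [[0,0,0.495],[0.978,-0.41,-0.4],1]
    - [[0,0,0.495],[0.978,-0.41,-0.4],1]
    - [[0,0,0.495],[0.978,-0.41,-0.4],1]
    - [[0,0,0.495],[0.978,-0.41,-0.4],0]
    - [[0,0,0.495],[0.978,-0.41,-0.4],0]

```text
clock: 2.2
eef_pos: [389.7, -426.7, 282.7]
tcp_rot: [3.14, -0.003, 0.003]
contact_force: [-0.5, 0.3, -0.2]
opening: 0.69
grasp_force: 0.0
```

>>> step_arm:
  moves:
    - [[0,0,0],[0.9,-1,0],0]
    - [[0,0,0],[0.9,-1,0],0]
    - [[0,0,0],[0.9,-1,0],0]
    - [[0,0,0],[0.9,-1,0],0]
    - [[0,0,0],[0.9,-1,0],0]
    - [[0,0,0],[0.9,-1,0],0]
    - [[0,0,0],[0.9,-1,0],0]

```text
clock: 2.9
eef_pos: [567.9, -227.0, 280.1]
tcp_rot: [-3.141, 0.001, 0.003]
contact_force: [-0.3, 0.2, -0.6]
opening: 0.495
grasp_force: 0.0
```

>>> step_arm:
  moves:
    - [[0,0,0],[0.15,-1,0],0]
    - [[0,0,0],[0.15,-1,0],0]
    - [[0,0,0],[0.15,-1,0],0]
    - [[0,0,0],[0.15,-1,0],0]
    - [[0,0,0],[0.15,-1,0],0]
    - [[0,0,0],[0.15,-1,0],0]

```text
clock: 3.5
eef_pos: [596.4, -29.0, 280.5]
tcp_rot: [3.141, 0.001, 0.001]
contact_force: [-0.3, -0.9, -0.7]
opening: 0.5
grasp_force: 0.0
```

```bash
python3 - <<'E'
from h import *
s=telemetry.sense();print(s['clock'],s['eef_pos'],s['tcp_rot'])
k=imaging.calibration('wrist'); save('wrist','w1'); print(np.round(k['cam_to_world'],2).tolist(),k['fx'],k['cx'],k['cy'])
for n,z in dict(slide_knob_grip=50,extractor=0,petri_dish=0,eyepiece0=0).items():
    print(n,[(round(m['conf'],2),np.round(m['xy']).tolist(),at(k,m['xy'],z)[:2].round().tolist()) for m in imaging.mark_of('wrist',n)[:7]])
E
```

```text
3.5 [596.39756306 -29.03363261 280.52845937] [3.14071970e+00 6.49758561e-04 1.35486440e-03]
[[0.0, 0.97, 0.26, 660.3], [-1.0, 0.0, 0.0, -30.3], [0.0, -0.26, 0.97, 453.88], [0.0, 0.0, 0.0, 1.0]] 304.17728970587285 318.0277716299848 202.81440756116882
slide_knob_grip [(0.71, [330.0, 132.0], [647.0, -46.0]), (0.44, [238.0, 196.0], [561.0, 78.0])]
extractor [(0.75, [326.0, 108.0], [679.0, -41.0])]
petri_dish [(0.58, [360.0, 200.0], [543.0, -95.0])]
eyepiece0 [(0.83, [491.0, 132.0], [645.0, -282.0]), (0.75, [362.0, 256.0], [449.0, -102.0]), (0.74, [544.0, 56.0], [747.0, -341.0]), (0.69, [459.0, 9.0], [804.0, -216.0]), (0.67, [308.0, 227.0], [499.0, -15.0]), (0.57, [425.0, 143.0], [630.0, -187.0]), (0.57, [473.0, 71.0], [728.0, -245.0])]
```

View pics/w1.png

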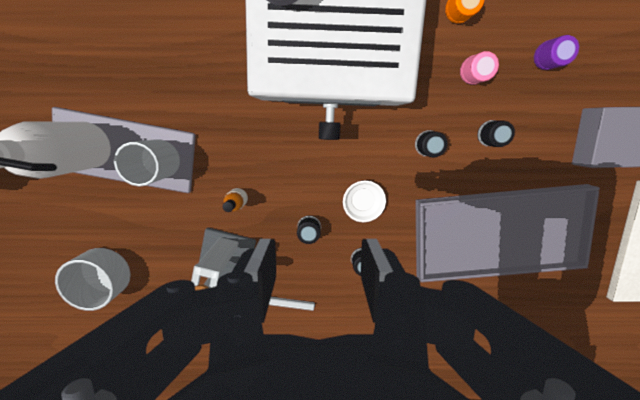

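The wrist view agrees with the top view. The knob is at (330,130) and the extractor front edge runs from (248,97) to (412,104). I'll refine the knob and the yaw angles by segmentation.

```bash
python3 - <<'E'
from h import *
k=imaging.calibration('wrist'); im=cv2.imread('pics/w1.png')
g=im.max(axis=2)
m=(g[112:145,312:350]<45).astype(np.uint8)
n,l,st,c=cv2.connectedComponentsWithStats(m)
for i in range(1,n):
    if st[i,4]>30: print('knob',st[i],c[i]+[312,112], at(k,c[i]+[312,112],50), at(k,c[i]+[312,112],60))
# front edge: per column lowest bright white pixel
pts=[]
for u in list(range(262,312))+list(range(350,405)):
    col=im[70:125,u].min(axis=1); i=np.where(col>150)[0]; pts.append((u,70+i.max()))
pts=np.array(pts,float)
W=np.array([at(k,p,75)[:2] for p in pts]); f=np.polyfit(W[:,1],W[:,0],1); print('edge',f,'yaw',-np.arctan(f[0]))
print('x of face at y=-45',np.polyval(f,-45))
for p in [(653,-44,0)]: print(proj(k,p))
E
```

```text
knob [ 7 10  7 17 58] [320.9137931  129.34482759] [650.58895785 -35.5957367   50.        ] [650.83179955 -35.50255527  60.        ]
knob [ 17  11  12  16 139] [335.1942446  130.95683453] [648.51297483 -54.06656516  50.        ] [648.80719022 -53.51629205  60.        ]
edge [4.11292329e-02 6.89019520e+02] yaw -0.04110606476970971
x of face at y=-45 687.168704300355
[np.float64(326.3938732071237), np.float64(126.75597964222435)]
```

>>> step_arm:
  moves:
    - [[0,0,0],[0.268,0.09,0.4],0.4]
    - [[0,0,0],[0.268,0.09,0.8],0.4]
    - [[0,0,0],[0.268,0.09,0.8],0.4]
    - [[0,0,0],[0.268,0.09,0.9],0.4]
    - [[0,0,0],[0.268,0.09,0.9],0.4]
    - [[0,0,0],[0.268,0.09,0.9],0.4]
  squeeze: 40

```text
clock: 4.35
eef_pos: [650.1, -47.2, 101.1]
tcp_rot: [-3.142, 0.001, -0.001]
contact_force: [0.1, 0.8, -0.2]
opening: 0.702
grasp_force: 0.0
```

```bash
python3 - <<'E'
from h import *
s=telemetry.sense();print(s['clock'],s['eef_pos'],s['tcp_rot'],s['opening'])
k=imaging.calibration('wrist'); save('wrist','w2')
print([(round(m['conf'],2),np.round(m['xy']).tolist(),at(k,m['xy'],50)[:2].round().tolist()) for m in imaging.mark_of('wrist','slide_knob_grip')])
E
```

```text
4.35 [650.11947265 -47.18184038 101.08827798] [-3.14153399e+00  1.33810204e-03 -1.06167232e-03] 0.7015038871728191
[(0.77, [313.0, 208.0], [650.0, -45.0])]
```

View pics/w2.png

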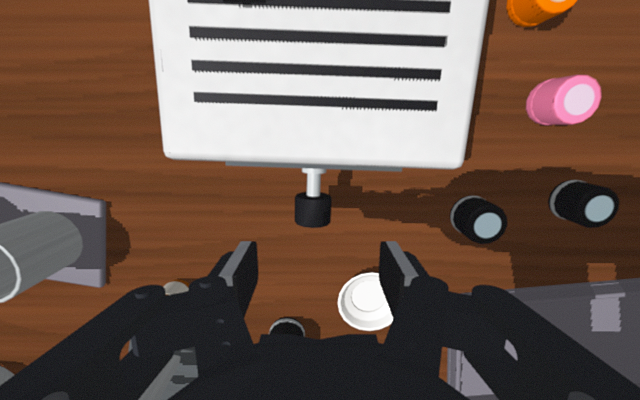

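>>> step_arm:
  moves:
    - [[0,0,0],[0,-0.01,0.2],0.4]
    - [[0,0,0],[0,-0.01,0.335],0.4]
    - [[0,0,0],[0,-0.01,0.335],-1]
    - [[0,0,0],[0,-0.01,0.335],-1]
    - [[0,0,0],[0,-0.01,0.335],-1]
    - [[0,0,0],[0,-0.01,0.335],-1]
    - [[0,0,0],[0,-0.01,0.335],-1]
    - [[0,0,0],[0,-0.01,0.335],-1]

```text
clock: 5.25
eef_pos: [650.9, -44.4, 34.5]
tcp_rot: [3.142, -0.001, 0.0]
contact_force: [-0.4, 0.4, 0.4]
opening: 0.0
grasp_force: 0.0
```

>>> step_arm:
  moves:
    - [[0,0,0],[-0.06,-0.002,0],-1]
    - [[0,0,0],[-0.12,-0.005,0],-1]
    - [[0,0,0],[-0.18,-0.007,0],-1]
    - [[0,0,0],[-0.235,-0.01,0],-1]
    - [[0,0,0],[-0.235,-0.01,0],-1]
    - [[0,0,0],[-0.235,-0.01,0],-1]

```text
clock: 5.85
eef_pos: [603.5, -42.3, 34.0]
tcp_rot: [3.142, -0.001, 0.0]
contact_force: [0.2, -0.3, -0.3]
opening: -0.006
grasp_force: 0.0
```

```bash
python3 - <<'E'
from h import *
s=telemetry.sense();print(s['clock'],s['eef_pos'],s['tcp_rot'],s['opening'],s['contact_force'])
E
```

```text
5.85 [603.48110369 -42.34459043  34.04670989] [ 3.14157117e+00 -5.70013524e-04  2.57447836e-05] -0.005816048980158141 [ 0.19832984 -0.29318822 -0.2532899 ]
```

```bash
python3 - <<'E'
from h import *
k=imaging.calibration('wrist'); save('wrist','w3')
print([(round(m['conf'],2),np.round(m['xy']).tolist(),at(k,m['xy'],50)[:2].round().tolist()) for m in imaging.mark_of('wrist','slide_knob_grip')])
E
```

```text
[(0.9, [319.0, 159.0], [649.0, -44.0])]
```

View pics/w3.png

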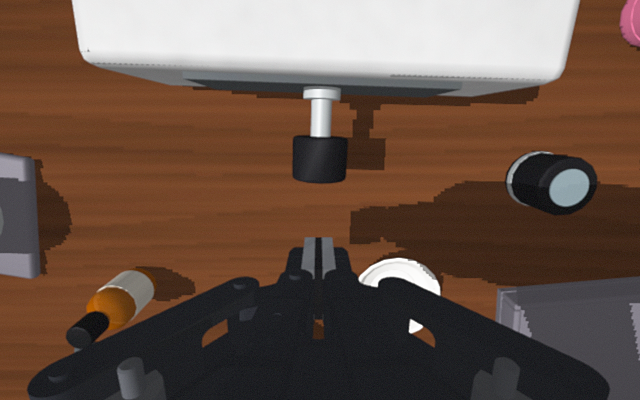

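```bash
python3 - <<'E'
from h import *
k=imaging.calibration('wrist'); s=telemetry.sense(); p=s['eef_pos']; print(p,np.round(k['cam_to_world'],3))
print('tcp px',proj(k,p),'grasp pt',proj(k,p+[0,0,19]))
for c in('top','scene'):
    save(c,c+'1'); kk=imaging.calibration(c)
    print(c,proj(kk,p),[(round(m['conf'],2),np.round(m['xy']).tolist(),at(kk,m['xy'],50)[:2].round().tolist()) for m in imaging.mark_of(c,'slide_knob_grip')])
a=cv2.imread('pics/scene1.png')[190:310,260:400]; b=cv2.imread('pics/top1.png')[130:230,310:450]
cv2.imwrite('pics/cmp.png',np.vstack([cv2.resize(a,(560,300),interpolation=2),cv2.resize(b,(420,300),interpolation=2)[:, :] if 0 else cv2.copyMakeBorder(cv2.resize(b,(420,300)),0,0,0,140,0)]))
E
```

```text
[604.09846798 -42.36214188  34.01227836] [[-0.00000e+00  9.66000e-01  2.57000e-01  6.67731e+02]
 [-1.00000e+00 -0.00000e+00 -0.00000e+00 -4.38530e+01]
 [-0.00000e+00 -2.57000e-01  9.66000e-01  2.07445e+02]
 [ 0.00000e+00  0.00000e+00  0.00000e+00  1.00000e+00]]
tcp px [np.float64(315.64871592496166), np.float64(230.7254441722203)] grasp pt [np.float64(315.3798335351052), np.float64(242.7966643206749)]
top [np.float64(363.5626342661135), np.float64(196.92013456673763)] [(0.27, [441.0, 183.0], [644.0, -267.0])]
scene [np.float64(315.15776271244187), np.float64(238.42228139637083)] [(0.64, [329.0, 244.0], [655.0, -51.0])]
```

View pics/cmp.png

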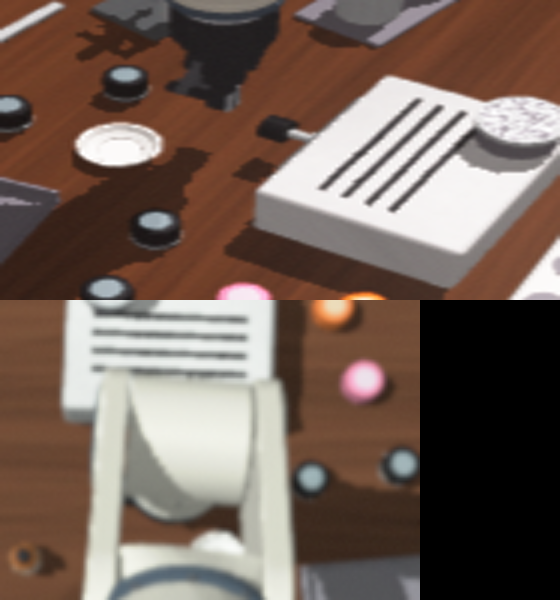

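```bash
python3 - <<'E'
from h import *
k=imaging.calibration('wrist')
for X in (650,):
  for p in [(X-11,-58,50),(X-11,-30,50),(X-11,-44,36),(X-11,-44,64),(X+11,-44,64),(X+11,-58,50)]: print(p,np.round(proj(k,p)))
# triangulate knob centre from wrist w1 (330,130), w3 (319,159), scene (329?,)
s=imaging.calibration('scene')
print('scene proj of knob',np.round(proj(s,(650,-44,50))), 'top',np.round(proj(imaging.calibration('top'),(650,-44,50))))
print(np.round([proj(s,(639,-44,50)),proj(s,(661,-44,50))]))
E
```

```text
(639, -58, 50) [345. 178.]
(639, -30, 50) [292. 178.]
(639, -44, 36) [318. 174.]
(639, -44, 64) [318. 183.]
(661, -44, 64) [318. 136.]
(661, -58, 50) [346. 135.]
scene proj of knob [329. 241.] top [364. 181.]
[[325. 240.]
 [332. 243.]]
```

```bash
python3 - <<'E'
from h import *
k=imaging.calibration('wrist'); s=imaging.calibration('scene')
for z in (34,44,54,64,74): print(z,np.round([proj(k,(615,-42,z)),proj(k,(604,-42,z)),proj(k,(593,-42,z)),proj(s,(604,-42,z)),proj(s,(615,-42,z))]).tolist())
a=cv2.imread('pics/scene1.png')[205:265,290:370]; b=cv2.imread('pics/w3.png')[220:300,270:370]
cv2.imwrite('pics/cmp2.png',np.vstack([cv2.resize(a,(640,480),interpolation=2)[:300],cv2.resize(b,(640,512),interpolation=2)[:300]]))
E
```

```text
34 [[315.0, 213.0], [315.0, 231.0], [315.0, 247.0], [315.0, 238.0], [318.0, 240.0]]
44 [[315.0, 218.0], [315.0, 237.0], [315.0, 254.0], [315.0, 236.0], [318.0, 238.0]]
54 [[315.0, 224.0], [315.0, 243.0], [315.0, 262.0], [315.0, 234.0], [319.0, 236.0]]
64 [[314.0, 231.0], [315.0, 251.0], [315.0, 271.0], [315.0, 232.0], [319.0, 233.0]]
74 [[314.0, 238.0], [314.0, 260.0], [314.0, 280.0], [315.0, 230.0], [319.0, 231.0]]
```

View pics/cmp2.png

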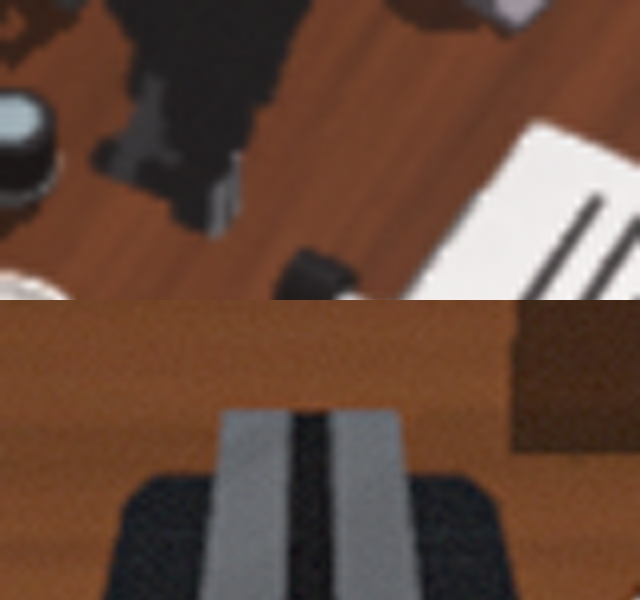

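The arm's pose reads correctly, but the images put the shut fingertips roughly 20 mm higher than the TCP reading, so the pinch passed over the knob. I'll check that by re-gripping deeper, which is still clear of the table and the box.

>>> step_arm:
  moves:
    - [[0,0,0],[0,0,-0.25],0.4]
    - [[0,0,0],[0,0,-0.25],0.4]
    - [[0,0,0],[0.23,0.01,-0.25],0.4]
    - [[0,0,0],[0.23,0.01,-0.25],0.4]
    - [[0,0,0],[0.23,0.01,-0.1],0.4]
    - [[0,0,0],[0.23,0.01,0.08],0.4]
    - [[0,0,0],[0.23,0.01,0.08],0.4]
    - [[0,0,0],[0.23,0.01,0.08],0.4]

```text
clock: 6.95
eef_pos: [649.0, -44.3, 17.7]
tcp_rot: [-3.141, 0.001, -0.0]
contact_force: [0.8, -0.4, 0.3]
opening: 0.701
grasp_force: 0.0
```

>>> step_arm:
  moves:
    - [[0,0,0],[0,0,0],-1]
    - [[0,0,0],[0,0,0],-1]
    - [[0,0,0],[0,0,0],-1]
    - [[0,0,0],[0,0,0],-1]
    - [[0,0,0],[0,0,0],-1]

```text
clock: 7.45
eef_pos: [650.8, -43.0, 20.1]
tcp_rot: [-3.14, -0.003, -0.001]
contact_force: [-1.6, 6.9, 7.2]
opening: 0.298
grasp_force: 38.8
```

```bash
python3 - <<'E'
from h import *
s=telemetry.sense();print(s['clock'],s['eef_pos'],s['opening'],s['contact_force'],s['grasp_force']); save('wrist','w4'); save('scene','s4')
a=cv2.imread('pics/scene1.png')[205:265,290:370]; a=cv2.imread('pics/s4.png')[205:265,290:370]; b=cv2.imread('pics/w4.png')[120:280,200:440]
cv2.imwrite('pics/cmp4.png',np.vstack([cv2.resize(a,(640,480),interpolation=2)[:300],cv2.resize(b,(640,427),interpolation=2)[:290]]))
E
```

```text
7.45 [650.84005367 -43.02173978  20.14370227] 0.2979313745092693 [-1.55745978  6.875715    7.24793065] 38.835614919662476
```

View pics/cmp4.png

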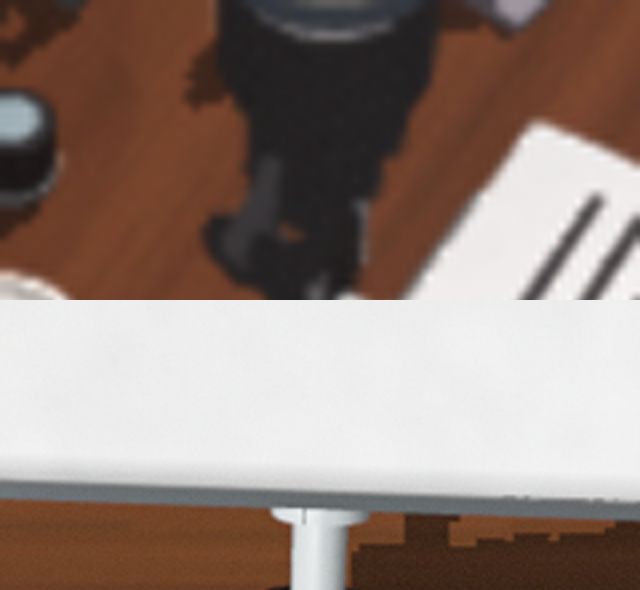

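The grip caught only the upper part of the knob (opening 0.298, upward force 7 N), so the tips really do sit higher than the reading. I'll open, go 17 mm lower (still safe if the reading is right) and re-grip.

>>> step_arm:
  moves:
    - [[0,0,0],[0,0,0],0.4]
    - [[0,0,0],[0,0,0],0.4]
    - [[0,0,0],[0,0,0.04],0.4]
    - [[0,0,0],[0,0,0.08],0.4]
    - [[0,0,0],[0,0,0.08],0.4]

```text
clock: 8.05
eef_pos: [648.2, -44.4, 0.1]
tcp_rot: [-3.141, 0.003, -0.0]
contact_force: [-0.6, -0.6, -0.1]
opening: 0.699
grasp_force: 0.0
```

>>> step_arm:
  moves:
    - [[0,0,0],[0,0,0],-1]
    - [[0,0,0],[0,0,0],-1]
    - [[0,0,0],[0,0,0],-1]
    - [[0,0,0],[0,0,0],-1]
    - [[0,0,0],[0,0,0],-1]

```text
clock: 8.55
eef_pos: [649.4, -43.0, 2.1]
tcp_rot: [-3.14, 0.0, -0.001]
contact_force: [-0.6, 6.9, 1.0]
opening: 0.313
grasp_force: 39.4
```

>>> step_arm:
  moves:
    - [[0,0,0],[-0.06,-0.003,0],-1]
    - [[0,0,0],[-0.12,-0.006,0],-1]
    - [[0,0,0],[-0.18,-0.009,0],-1]
    - [[0,0,0],[-0.235,-0.012,0],-1]
    - [[0,0,0],[-0.235,-0.012,0],-1]
    - [[0,0,0],[-0.235,-0.012,0],-1]

```text
clock: 9.15
eef_pos: [604.4, -41.4, 2.3]
tcp_rot: [-3.141, -0.004, -0.001]
contact_force: [5.5, 3.4, -4.3]
opening: 0.314
grasp_force: 43.0
```

>>> step_arm:
  moves:
    - [[0,0,0],[0.005,0,0],0.4]
    - [[0,0,0],[0.005,0,0],0.4]
    - [[0,0,0],[0.005,0,-0.25],0.4]
    - [[0,0,0],[0.005,0,-0.5],0]
    - [[0,0,0],[0.005,0,-0.75],-1]
    - [[0,0,0],[0.005,0,-1],-1]
    - [[0,0,0],[0.005,0,-1],-1]
    - [[0,0,0],[0.005,0,-1],-1]

```text
clock: 9.95
eef_pos: [604.0, -42.1, 203.3]
tcp_rot: [3.141, -0.003, -0.0]
contact_force: [0.2, -0.3, -0.7]
opening: -0.003
grasp_force: 0.0
```

>>> step_arm:
  moves:
    - [[0,0,0],[-0.1,-1,-0.1],-1]
    - [[0,0,0],[-0.1,-1,-0.1],-1]
    - [[0,0,0],[-0.1,-1,-0.1],-1]
    - [[0,0,0],[-0.1,-1,-0.1],-1]
    - [[0,0,0],[-0.1,-1,-0.1],-1]
    - [[0,0,0],[-0.1,-1,-0.1],-1]

```text
clock: 10.55
eef_pos: [582.3, 158.8, 220.0]
tcp_rot: [3.14, 0.003, 0.003]
contact_force: [-0.3, -1.1, 0.6]
opening: 0.001
grasp_force: 0.0
```

```bash
python3 - <<'E'
from h import *
s=telemetry.sense();print(s['clock'],s['eef_pos'],s['opening'],s['contact_force'])
k=imaging.calibration('wrist'); save('wrist','w5')
for n,z in dict(slide_knob_grip=50,cap_top=166,cup_mouth=70,dispenser=0,brush_stand=0,brush=110,rinse_pot_rim=50).items():
    print(n,[(round(m['conf'],2),np.round(m['xy']).tolist(),at(k,m['xy'],z)[:2].round().tolist()) for m in imaging.mark_of('wrist',n)[:7]])
E
```

```text
10.55 [582.26220161 158.75189011 219.99470668] 0.001247419561708795 [-0.28891525 -1.05301274  0.56976261]
slide_knob_grip [(0.76, [495.0, 160.0], [604.0, -42.0])]
cap_top [(0.62, [119.0, 150.0], [625.0, 304.0])]
cup_mouth [(0.62, [279.0, 158.0], [608.0, 198.0])]
dispenser [(0.97, [240.0, 144.0], [617.0, 257.0])]
brush_stand [(0.98, [346.0, 269.0], [443.0, 116.0])]
brush [(0.59, [118.0, 147.0], [623.0, 341.0]), (0.22, [590.0, 135.0], [634.0, -90.0])]
rinse_pot_rim [(0.83, [193.0, 298.0], [428.0, 317.0])]
```

View pics/w5.png

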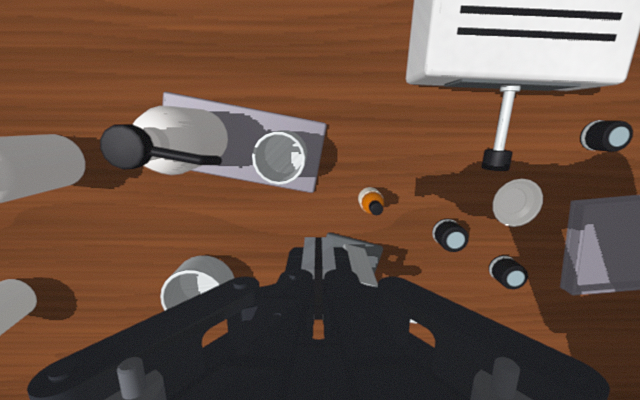

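The knob now sits at (495,160), at world (604,-42), which is 46 mm out. The cap is at (125,147). I'll move over the cap with shut fingers.

>>> step_arm:
  moves:
    - [[0,0,0],[0.23,-0.706,0.15],-1]
    - [[0,0,0],[0.23,-0.706,0.15],-1]
    - [[0,0,0],[0.23,-0.706,0.15],-1]
    - [[0,0,0],[0.23,-0.706,0.15],-1]
    - [[0,0,0],[0.23,-0.706,0.15],-1]

```text
clock: 11.45
eef_pos: [629.2, 299.8, 190.8]
tcp_rot: [3.141, 0.001, 0.001]
contact_force: [0.5, -0.4, -0.0]
opening: 0.002
grasp_force: 0.0
```

```bash
python3 - <<'E'
from h import *
s=telemetry.sense();print(s['clock'],s['eef_pos'],s['opening'],s['contact_force'])
k=imaging.calibration('wrist'); im=save('wrist','w6')
for n,z in dict(cap_top=166,cup_mouth=70).items():
    print(n,[(round(m['conf'],2),np.round(m['xy']).tolist(),at(k,m['xy'],z)[:2].round().tolist()) for m in imaging.mark_of('wrist',n)[:7]])
print(proj(k,(628,300,166)))
E
```

```text
11.45 [629.22123575 299.75899631 190.77107383] 0.0024918660263286607 [ 0.48142019 -0.36775743 -0.04923851]
cap_top [(0.71, [310.0, 221.0], [627.0, 304.0]), (0.56, [453.0, 310.0], [557.0, 197.0])]
cup_mouth [(0.55, [416.0, 208.0], [609.0, 200.0])]
[np.float64(315.5840244114212), np.float64(219.79773997759642)]
```

View pics/w6.png

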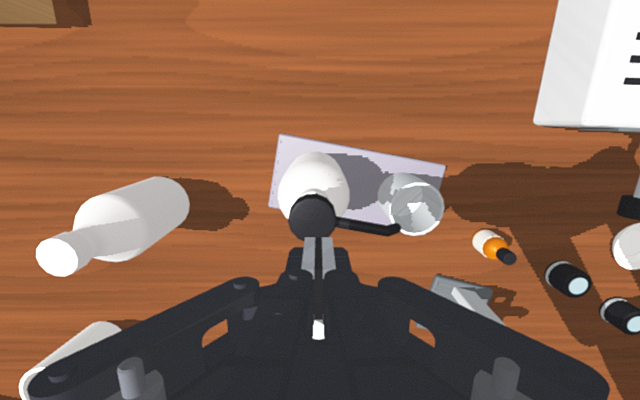

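>>> step_arm:
  moves:
    - [[0,0,0],[0,-0.012,0.08],-1]
    - [[0,0,0],[0,-0.012,0.15],-1]
    - [[0,0,0],[0,-0.012,0.15],-1]

```text
clock: 11.9
eef_pos: [627.7, 300.3, 158.6]
tcp_rot: [3.14, 0.004, -0.001]
contact_force: [-0.3, 0.1, -0.3]
opening: 0.001
grasp_force: 0.0
```

>>> step_arm:
  moves:
    - [[0,0,0],[0,0,0.05],-1]
    - [[0,0,0],[0,0,0.1],-1]
    - [[0,0,0],[0,0,0.13],-1]
    - [[0,0,0],[0,0,0.13],-1]

```text
clock: 12.3
eef_pos: [629.0, 301.4, 134.9]
tcp_rot: [3.141, 0.001, 0.0]
contact_force: [-2.2, -1.2, 2.7]
opening: -0.002
grasp_force: 1.6
```

The cap is touched at a reading of about 135, so the shut tip sits about 31 mm above the reported TCP. I'll press on.

>>> step_arm:
  moves:
    - [[0,0,0],[0,0,0.02],-1]
    - [[0,0,0],[0,0,0.04],-1]
    - [[0,0,0],[0,0,0.055],-1]
    - [[0,0,0],[0,0,0.065],-1]
    - [[0,0,0],[0,0,0.065],-1]

```text
clock: 12.8
eef_pos: [629.5, 301.7, 123.8]
tcp_rot: [-3.141, -0.001, 0.0]
contact_force: [-3.0, -1.6, 8.5]
opening: -0.001
grasp_force: 4.1
```

>>> step_arm:
  moves:
    - [[0,0,0],[0,0,0.01],-1]
    - [[0,0,0],[0,0,0.02],-1]
    - [[0,0,0],[0,0,0.02],-1]

```text
clock: 13.1
eef_pos: [629.8, 301.8, 123.4]
tcp_rot: [-3.141, -0.002, 0.0]
contact_force: [-12.9, -5.9, 32.2]
opening: 0.005
grasp_force: 16.3
```

Fully down at 32 N. I'll release it and go toward the brush.

>>> step_arm:
  moves:
    - [[0,0,0],[0,0,-0.1],-1]
    - [[0,0,0],[0,0,-0.25],-1]
    - [[0,0,0],[0,0,-0.5],-1]
    - [[0,0,0],[-0.3,0.25,-0.55],0]
    - [[0,0,0],[-1,0.9,-0.55],0]
    - [[0,0,0],[-1,0.9,-0.55],0]
    - [[0,0,0],[-1,0.9,-0.55],0]
    - [[0,0,0],[-1,0.9,-0.55],0]

```text
clock: 13.9
eef_pos: [442.4, 133.9, 228.4]
tcp_rot: [-3.141, -0.001, 0.0]
contact_force: [0.2, -0.3, 0.7]
opening: 0.502
grasp_force: 0.0
```

>>> step_arm:
  moves:
    - [[0,0,0],[-0.18,0,0],0]
    - [[0,0,0],[-0.18,0,0],0]
    - [[0,0,0],[-0.18,0,0],0]

```text
clock: 14.2
eef_pos: [408.3, 135.1, 229.1]
tcp_rot: [-3.141, -0.002, 0.0]
contact_force: [-0.5, 0.7, 0.3]
opening: 0.5
grasp_force: 0.0
```

```bash
python3 - <<'E'
from h import *
s=telemetry.sense();print(s['clock'],s['eef_pos'],s['opening'],s['contact_force'])
k=imaging.calibration('wrist'); im=save('wrist','w7')
for n,z in dict(cap_top=166,cup_mouth=70,brush_stand=0,brush=110,rinse_pot_rim=50,eyepiece0=0).items():
    print(n,[(round(m['conf'],2),np.round(m['xy']).tolist(),at(k,m['xy'],z)[:2].round().tolist()) for m in imaging.mark_of('wrist',n)[:7]])
E
```

```text
14.2 [408.30722117 135.08635392 229.06137305] 0.499870187264864 [-0.47290217  0.71461376  0.30134259]
cap_top []
cup_mouth [(0.3, [502.0, 142.0], [452.0, -63.0])]
brush_stand [(0.88, [332.0, 142.0], [447.0, 116.0])]
brush [(0.69, [335.0, 147.0], [449.0, 118.0])]
rinse_pot_rim [(0.68, [160.0, 164.0], [425.0, 318.0])]
eyepiece0 [(0.86, [499.0, 142.0], [447.0, -101.0]), (0.62, [438.0, 97.0], [502.0, -16.0])]
```

View pics/w7.png

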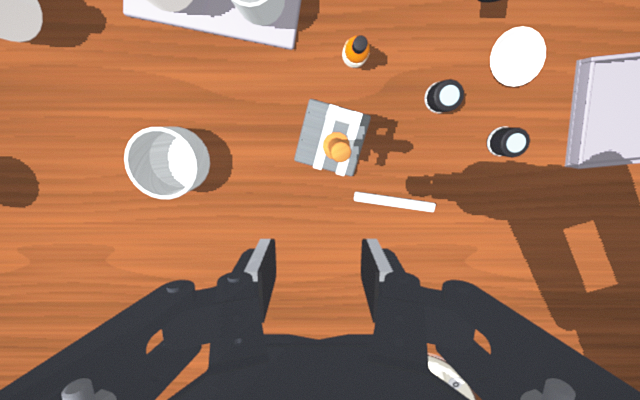

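The handle top is at about (340,151), the collar at about (335,143) and the pot at (167,163). The stand is turned about -0.25 rad.

```bash
python3 - <<'E'
from h import *
k=imaging.calibration('wrist'); im=cv2.imread('pics/w7.png')
hsv=cv2.cvtColor(im,cv2.COLOR_BGR2HSV)[125:170,315:365]
b=im[125:170,315:365].astype(int)
m=((b[:,:,2]>200)&(b[:,:,0]<110)).astype(np.uint8)
n,l,st,c=cv2.connectedComponentsWithStats(m)
for i in range(1,n):
    if st[i,4]>15: print(st[i]+[315,125,0,0,0],c[i]+[315,125],at(k,c[i]+[315,125],178))
print('top',at(k,(340.5,152),178),'collar',at(k,(335,146),116))
print('pot rim centre',at(k,(167,163),50), 'proj brush axis',[np.round(proj(k,(448,118,z))) for z in (110,178)])
E
```

```text
[325 133  26  29 361] [338.12465374 147.93905817] [453.60793854 119.05346737 178.        ]
[359 161   6   5  18] [361.66666667 162.72222222] [442.87561741 101.57289735 178.        ]
top [450.68712466 117.27453868 178.        ] collar [450.21977166 117.93457209 116.        ]
pot rim centre [425.80984015 308.23203298  50.        ] proj brush axis [array([335., 148.]), array([339., 156.])]
```

>>> step_arm:
  moves:
    - [[0,0,0],[0.209,0.086,0],0]
    - [[0,0,0],[0.209,0.086,0],0]
    - [[0,0,0],[0.209,0.086,0.2],0]
    - [[0,0,0],[0.209,0.086,0.4],0]
    - [[0,0,0],[0.209,0.086,0.62],0]
    - [[0,0,0],[0.209,0.086,0.62],0]
    - [[0,0,0],[0.209,0.086,0.62],0]

```text
clock: 15.25
eef_pos: [449.4, 117.7, 104.6]
tcp_rot: [3.141, 0.002, -0.0]
contact_force: [-0.3, 1.1, 1.2]
opening: 0.5
grasp_force: 0.0
```

>>> step_arm:
  moves:
    - [[0,0,0],[0,0,0],-1]
    - [[0,0,0],[0,0,0],-1]
    - [[0,0,0],[0,0,0],-1]
    - [[0,0,0],[0,0,0],-1]
    - [[0,0,0],[0,0,0],-1]

```text
clock: 15.75
eef_pos: [451.3, 118.2, 106.5]
tcp_rot: [-3.141, -0.004, 0.0]
contact_force: [-0.8, 0.8, 8.5]
opening: 0.177
grasp_force: 38.9
```

>>> step_arm:
  moves:
    - [[0,0,0],[0,0,-0.1],-1]
    - [[0,0,0],[0,0,-0.3],-1]
    - [[0,0,0],[0,0,-0.55],-1]
    - [[0,0,0],[0,0,-0.55],-1]
    - [[0,0,0],[0,0,-0.55],-1]

```text
clock: 16.25
eef_pos: [450.7, 117.9, 216.4]
tcp_rot: [-3.14, -0.004, -0.0]
contact_force: [-0.1, 0.1, -0.9]
opening: 0.173
grasp_force: 40.3
```

```bash
python3 - <<'E'
from h import *
s=telemetry.sense();print(s['clock'],s['eef_pos'],s['tcp_rot'],s['opening'],s['contact_force'])
k=imaging.calibration('wrist'); T=k['cam_to_world'].copy(); p=s['eef_pos']; off=T[:3,3]-p
def w(tcp):
    kk=dict(k); kk['cam_to_world']=T.copy(); kk['cam_to_world'][:3,3]=np.array(tcp)+off; return kk
k6=w((629.2,299.8,190.8)); k5=w((582.3,158.8,220)); k7=w((408.3,135.1,229.06))
print('spout end',at(k6,(397,232),157),at(k5,(218,160),157))
print('cup',at(k6,(416,208),70),at(k5,(279,157),70))
t=imaging.calibration('top'); print('cup top',at(t,(280.5,194.5),70),'pot',at(t,(239.5,258),50),at(k7,(167,162),50))
# pot rim ellipse by eye: left 125 right 209 rows 127..199 in w7
save('wrist','w8'); im=save('scene','s8'); save('top','t8')
for n,z in dict(rinse_pot_rim=50,cup_mouth=70,eyepiece0=0).items():
  for c in('wrist','scene','top'):
    kk=imaging.calibration(c)
    print(n,c,[(round(m['conf'],2),np.round(m['xy']).tolist(),at(kk,m['xy'],z)[:2].round().tolist()) for m in imaging.mark_of(c,n)[:8] if m['conf']>.3])
E
```

```text
16.25 [450.65215928 117.94407974 216.39740179] [-3.14048645e+00 -4.24633770e-03 -2.20741567e-06] 0.17264374580461256 [-0.10522153  0.08670755 -0.91125414]
spout end [615.95486746 241.304757   157.        ] [617.56917279 235.05654908 157.        ]
cup [609.53790014 200.07189359  70.        ] [610.50286924 198.85369699  70.        ]
cup top [604.95546363 197.16099297  70.        ] pot [423.4538135  313.11399441  50.        ] [427.64575337 308.9030564   50.        ]
rinse_pot_rim wrist [(0.94, [147.0, 202.0], [423.0, 312.0])]
rinse_pot_rim scene [(0.69, [321.0, 142.0], [416.0, 338.0])]
rinse_pot_rim top [(0.96, [239.0, 259.0], [420.0, 314.0])]
cup_mouth wrist [(0.58, [231.0, 19.0], [604.0, 197.0])]
cup_mouth scene [(0.83, [353.0, 182.0], [613.0, 194.0])]
cup_mouth top [(0.62, [279.0, 194.0], [608.0, 202.0])]
eyepiece0 wrist [(0.94, [586.0, 15.0], [629.0, -186.0]), (0.89, [489.0, 174.0], [448.0, -103.0]), (0.66, [229.0, 18.0], [626.0, 217.0]), (0.57, [423.0, 133.0], [499.0, -14.0])]
eyepiece0 scene [(0.73, [321.0, 316.0], [734.0, -243.0]), (0.72, [302.0, 283.0], [636.0, -179.0]), (0.65, [260.0, 235.0], [435.0, -91.0]), (0.63, [352.0, 320.0], [811.0, -213.0]), (0.61, [289.0, 310.0], [650.0, -271.0]), (0.53, [308.0, 347.0], [747.0, -336.0])]
eyepiece0 top [(0.72, [382.0, 251.0], [447.0, -97.0]), (0.65, [465.0, 153.0], [746.0, -351.0]), (0.63, [441.0, 188.0], [637.0, -275.0]), (0.62, [355.0, 232.0], [501.0, -20.0]), (0.58, [412.0, 189.0], [633.0, -190.0]), (0.57, [430.0, 156.0], [734.0, -245.0]), (0.52, [418.0, 133.0], [806.0, -210.0])]
```

View pics/w8.png

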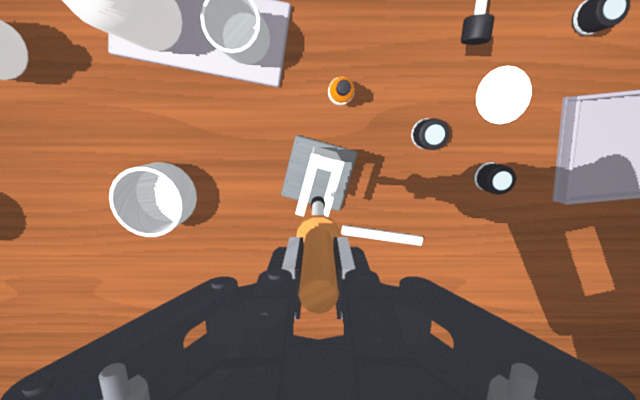

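The brush is held. I'll go over the cup, then dip.

>>> step_arm:
  moves:
    - [[0,0,0],[0.79,-0.405,0],-1]
    - [[0,0,0],[0.79,-0.405,0],-1]
    - [[0,0,0],[0.79,-0.405,0],-1]
    - [[0,0,0],[0.79,-0.405,0],-1]
    - [[0,0,0],[0.79,-0.405,0],-1]
    - [[0,0,0],[0.79,-0.405,0],-1]

```text
clock: 17.45
eef_pos: [607.2, 198.6, 213.6]
tcp_rot: [3.141, 0.002, 0.0]
contact_force: [-0.8, 1.3, -0.9]
opening: 0.176
grasp_force: 40.3
```

```bash
python3 - <<'E'
from h import *
s=telemetry.sense();print(s['clock'],s['eef_pos'],s['tcp_rot'],s['opening'],s['contact_force'])
save('wrist','w9'); save('scene','s9')
a=cv2.imread('pics/s9.png')[110:210,300:420]; b=cv2.imread('pics/w9.png')[130:330,200:440]
cv2.imwrite('pics/c9.png',np.hstack([cv2.resize(a,(400,333),interpolation=2),cv2.resize(b,(400,333),interpolation=2)]))
k=imaging.calibration('scene')
for n in ('brush_tip','cup_mouth'): print(n,[(m['conf'],m['xy']) for m in imaging.mark_of('scene',n)][:3])
p=s['eef_pos']; print('tip exp',proj(k,(p[0],p[1],135)))
E
```

```text
17.45 [607.17197882 198.58025365 213.60199729] [3.14100039e+00 1.66429413e-03 2.85130294e-04] 0.17591300898242462 [-0.83161289  1.3091217  -0.88133574]
brush_tip [(0.56, [354.9, 167.4]), (0.23, [358.2, 147.1])]
cup_mouth [(0.93, [354.6, 182.6]), (0.63, [353.0, 167.2])]
tip exp [np.float64(353.36099062537033), np.float64(166.15651366889637)]
```

View pics/c9.png

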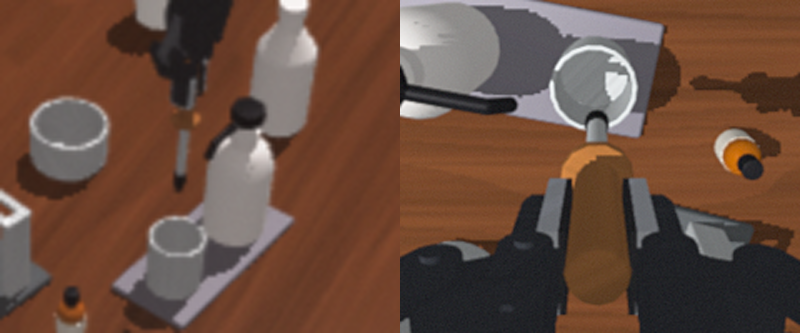

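The tip is where predicted and lined up with the cup (scene tip (355,167), cup (355,182)). Dip now.

>>> step_arm:
  moves:
    - [[0,0,0],[0.003,0,0.2],-1]
    - [[0,0,0],[0.003,0,0.35],-1]
    - [[0,0,0],[0.003,0,0.515],-1]
    - [[0,0,0],[0.003,0,0.515],-1]
    - [[0,0,0],[0.003,0,0.515],-1]
    - [[0,0,0],[0.003,0,0.515],-1]

```text
clock: 18.25
eef_pos: [609.4, 199.0, 113.7]
tcp_rot: [-3.141, -0.003, -0.0]
contact_force: [-0.1, 0.1, -0.7]
opening: 0.175
grasp_force: 40.3
```

```bash
python3 - <<'E'
from h import *
s=telemetry.sense();print(s['clock'],s['eef_pos'],s['tcp_rot'],s['opening'],s['contact_force'])
E
```

```text
18.25 [609.41737834 198.96787002 113.71001379] [-3.14065717e+00 -2.82384762e-03 -6.78875797e-05] 0.17483050463595734 [-0.08850431  0.13259547 -0.73102827]
```

>>> step_arm:
  moves:
    - [[0,0,0],[0,0,-0.2],-1]
    - [[0,0,0],[0,0,-0.4],-1]
    - [[0,0,0],[0,0,-0.515],-1]
    - [[0,0,0],[0,0,-0.515],-1]

```text
clock: 18.65
eef_pos: [611.3, 199.6, 221.1]
tcp_rot: [-3.139, -0.01, 0.0]
contact_force: [0.1, 0.3, -0.7]
opening: 0.176
grasp_force: 40.3
```

>>> step_arm:
  moves:
    - [[0,0,0],[-0.92,0,0],-1]
    - [[0,0,0],[-0.92,-0.2,0],-1]
    - [[0,0,0],[-0.92,-0.56,0],-1]
    - [[0,0,0],[-0.92,-0.56,0],-1]
    - [[0,0,0],[-0.92,-0.56,0],-1]
    - [[0,0,0],[-0.92,-0.56,0],-1]

```text
clock: 19.25
eef_pos: [421.9, 313.0, 215.1]
tcp_rot: [-3.14, -0.0, 0.003]
contact_force: [-0.9, -0.9, -1.2]
opening: 0.169
grasp_force: 40.2
```

```bash
python3 - <<'E'
from h import *
s=telemetry.sense();print(s['clock'],s['eef_pos'],s['opening'])
k=imaging.calibration('wrist'); save('wrist','w10'); save('scene','s10')
print([(m['conf'],m['xy'],at(k,m['xy'],50)) for m in imaging.mark_of('wrist','rinse_pot_rim')][:2])
for n in ('brush_tip','rinse_pot_rim','pump_cap'): print(n,[(m['conf'],m['xy']) for m in imaging.mark_of('scene',n)][:3])
k=imaging.calibration('scene'); p=s['eef_pos']; print('tip exp',proj(k,(p[0],p[1],135)))
print('pot exp',proj(k,(424,312,50)),'cap up/down',proj(k,(629,301,166)),proj(k,(629,301,154)),[(m['conf'],m['xy']) for m in imaging.mark_of('scene','cap_top')][:3])
E
```

```text
19.25 [421.89521007 312.99747497 215.08365217] 0.16891545048620482
[(0.75, [313.9, 176.5], array([425.92618695, 316.4992495 ,  50.        ]))]
brush_tip [(0.52, [318.4, 128.1])]
rinse_pot_rim [(0.89, [320.4, 146.5])]Traceback (most recent call last):
  File "<stdin>", line 5, in <module>
ValueError: it knows: brush, brush_stand, brush_tip, cap_top, cup_mouth, dispenser, extractor, eyepiece, forceps, lens_tray, oil_bottle, petri_dish, rinse_pot, rinse_pot_rim, slide_box, slide_knob_grip, wash_bott
```

The cup dip reached about 36 mm deep with no contact. Now the pot, to about 30 mm deep.

>>> step_arm:
  moves:
    - [[0,0,0],[0.01,0,0.2],-1]
    - [[0,0,0],[0.01,0,0.4],-1]
    - [[0,0,0],[0.01,0,0.575],-1]
    - [[0,0,0],[0.01,0,0.575],-1]
    - [[0,0,0],[0.01,0,0.575],-1]
    - [[0,0,0],[0.01,0,0.575],-1]

```text
clock: 20.1
eef_pos: [427.8, 311.2, 101.3]
tcp_rot: [-3.14, -0.002, -0.001]
contact_force: [-0.5, -0.1, -0.3]
opening: 0.17
grasp_force: 40.2
```

>>> step_arm:
  moves:
    - [[0,0,0],[0,0,-0.2],-1]
    - [[0,0,0],[0,0,-0.4],-1]
    - [[0,0,0],[0,0,-0.6],-1]
    - [[0,0,0],[0,0.2,-0.6],-1]
    - [[0,0,0],[0.12,0.965,-0.6],-1]
    - [[0,0,0],[0.12,0.965,-0.6],-1]
    - [[0,0,0],[0.12,0.965,-0.6],-1]
    - [[0,0,0],[0.12,0.965,-0.6],-1]

```text
clock: 20.9
eef_pos: [451.5, 113.4, 221.8]
tcp_rot: [3.141, -0.004, -0.004]
contact_force: [-0.1, 1.0, -0.7]
opening: 0.175
grasp_force: 40.2
```

>>> step_arm:
  moves:
    - [[0,0,0],[0,0,0],-1]
    - [[0,0,0],[0,0,0],-1]
    - [[0,0,0],[0,0,0],-1]

```text
clock: 21.2
eef_pos: [450.4, 118.9, 220.0]
tcp_rot: [-3.141, -0.001, 0.001]
contact_force: [1.0, -0.7, -0.7]
opening: 0.178
grasp_force: 40.2
```

```bash
python3 - <<'E'
from h import *
s=telemetry.sense();print(s['clock'],s['eef_pos'],s['tcp_rot'],s['opening'],s['contact_force'])
save('wrist','w11'); save('scene','s11')
a=cv2.imread('pics/s11.png')[110:230,240:400]; b=cv2.imread('pics/w11.png')[120:320,200:440]
cv2.imwrite('pics/c11.png',np.hstack([cv2.resize(a,(400,300),interpolation=2),cv2.resize(b,(360,300),interpolation=2)]))
k=imaging.calibration('scene'); p=s['eef_pos'];
print('tip exp',proj(k,(p[0],p[1],138)),[(m['conf'],m['xy']) for m in imaging.mark_of('scene','brush_tip')][:3])
print('cap up/down',proj(k,(629,301,166)),proj(k,(629,301,154)),[(m['conf'],m['xy']) for m in imaging.mark_of('scene','cap_top')][:3])
E
```

```text
21.2 [450.40691782 118.92145032 220.04977276] [-3.14102313e+00 -9.24310936e-04  1.44444379e-03] 0.17775040227871078 [ 0.95943951 -0.74618795 -0.7316926 ]
tip exp [np.float64(297.48228910825594), np.float64(163.71535394222275)] [(0.6, [298.5, 160.5])]
cap up/down [np.float64(373.9771369361588), np.float64(142.42936843707892)] [np.float64(373.5988061039935), np.float64(145.28946246956755)] [(0.57, [368.1, 143.1]), (0.43, [285.9, 310.9])]
```

View pics/c11.png

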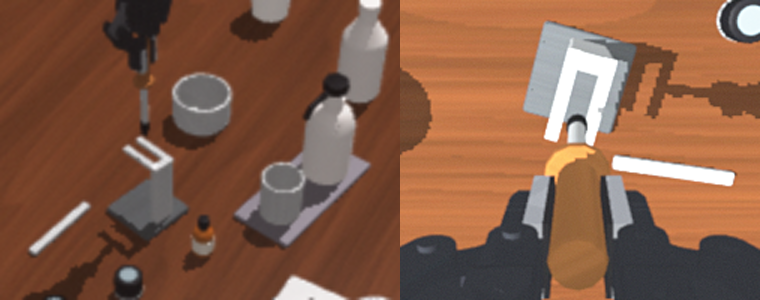

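Both dips are done and the cap is back up (the network puts it at the up position). Bristles of 12 mm in a 15 mm slot leave little room, so I'll lower the brush outside the open end and slide the 9 mm stem in.

>>> step_arm:
  moves:
    - [[0,0,0],[-0.197,-0.05,0],-1]
    - [[0,0,0],[-0.197,-0.05,0],-1]
    - [[0,0,0],[-0.197,-0.05,0.2],-1]
    - [[0,0,0],[-0.197,-0.05,0.4],-1]
    - [[0,0,0],[-0.197,-0.05,0.535],-1]
    - [[0,0,0],[-0.197,-0.05,0.535],-1]
    - [[0,0,0],[-0.197,-0.05,0.535],-1]

```text
clock: 22.1
eef_pos: [411.1, 127.9, 112.8]
tcp_rot: [3.141, 0.001, 0.001]
contact_force: [0.3, 1.2, -0.2]
opening: 0.175
grasp_force: 40.2
```

>>> step_arm:
  moves:
    - [[0,0,0],[0.05,0.013,0],-1]
    - [[0,0,0],[0.1,0.026,0],-1]
    - [[0,0,0],[0.15,0.039,0],-1]
    - [[0,0,0],[0.194,0.05,0],-1]
    - [[0,0,0],[0.194,0.05,0],-1]
    - [[0,0,0],[0.194,0.05,0],-1]

```text
clock: 22.7
eef_pos: [449.6, 117.5, 112.4]
tcp_rot: [3.142, 0.0, -0.001]
contact_force: [0.0, 0.2, -0.3]
opening: 0.175
grasp_force: 40.2
```

```bash
python3 - <<'E'
from h import *
s=telemetry.sense();print(s['clock'],s['eef_pos'],s['tcp_rot'],s['opening'],s['contact_force'])
save('wrist','w12'); save('scene','s12')
a=cv2.imread('pics/s12.png')[130:220,250:350]; b=cv2.imread('pics/w12.png')[120:320,200:440]
cv2.imwrite('pics/c12.png',np.hstack([cv2.resize(a,(400,360),interpolation=2),cv2.resize(b,(400,360),interpolation=2)]))
E
```

```text
22.7 [449.6494686  117.45550011 112.38933319] [ 3.14153471e+00  4.79809403e-04 -6.09106554e-04] 0.1746999363391618 [ 0.04327492  0.18440742 -0.26491332]
```

View pics/c12.png

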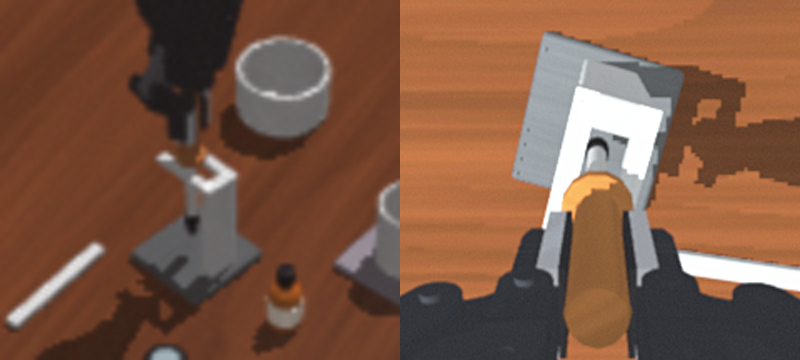

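The stem is inside the slot with no force. Lower and release.

>>> step_arm:
  moves:
    - [[0,0,0],[0,0,0.02],-1]
    - [[0,0,0],[0,0,0.037],-1]
    - [[0,0,0],[0,0,0.037],-1]
    - [[0,0,0],[0,0,0.037],-1]

```text
clock: 23.2
eef_pos: [450.2, 117.9, 106.1]
tcp_rot: [-3.141, -0.001, 0.0]
contact_force: [-2.8, -0.7, 15.7]
opening: 0.173
grasp_force: 41.8
```

>>> step_arm:
  moves:
    - [[0,0,0],[0,0,0],-0.4]
    - [[0,0,0],[0,0,0],0]
    - [[0,0,0],[0,0,0],0]
    - [[0,0,0],[0,0,-0.2],0]
    - [[0,0,0],[0,0,-0.4],0]
    - [[0,0,0],[0,0,-0.6],0]
    - [[0,0,0],[0,0,-0.6],0]

```text
clock: 23.9
eef_pos: [452.6, 118.5, 229.9]
tcp_rot: [-3.139, -0.008, 0.0]
contact_force: [0.4, 0.3, -1.0]
opening: 0.498
grasp_force: 0.0
```

>>> step_arm:
  moves:
    - [[0,0,0],[-0.2,0.8,0],0]
    - [[0,0,0],[-0.2,0.8,0],0]
    - [[0,0,0],[-0.2,0.8,0],0.2]
    - [[0,0,0],[-0.2,0.8,0],0.2]
    - [[0,0,0],[-0.2,0.8,0],0.2]
    - [[0,0,0],[-0.2,0.8,0],0.2]

```text
clock: 24.5
eef_pos: [409.5, -42.1, 224.5]
tcp_rot: [-3.141, 0.001, -0.001]
contact_force: [0.2, 0.3, -0.2]
opening: 0.601
grasp_force: 0.0
```

```bash
python3 - <<'E'
from h import *
s=telemetry.sense();print(s['clock'],s['eef_pos'],s['tcp_rot'],s['opening'],s['contact_force'])
for c in ('wrist','top','scene'):
  k=imaging.calibration(c); save(c,c+'13')
  for n,z in dict(brush=110,brush_tip=25,eyepiece0=0,lens_tray=0).items(): print(c,n,[(round(m['conf'],2),np.round(m['xy']).tolist(),at(k,m['xy'],z)[:2].round().tolist()) for m in imaging.mark_of(c,n)[:8] if m['conf']>.3])
a=cv2.imread('pics/scene13.png')[130:220,250:350]; b=cv2.imread('pics/wrist13.png')[60:400]
cv2.imwrite('pics/c13.png',np.hstack([cv2.resize(a,(300,270),interpolation=2),cv2.resize(b,(500,270),interpolation=2)]))
E
```

```text
24.5 [409.51128329 -42.10987497 224.53355113] [-3.14109929e+00  5.77970181e-04 -1.26789613e-03] 0.6008726297390833 [ 0.16519157  0.26810629 -0.24211866]
wrist brush [(0.75, [143.0, 150.0], [447.0, 120.0])]
wrist brush_tip [(0.69, [184.0, 141.0], [451.0, 118.0])]
wrist eyepiece0 [(0.95, [296.0, 101.0], [498.0, -16.0]), (0.74, [366.0, 142.0], [447.0, -104.0])]
wrist lens_tray [(0.67, [538.0, 106.0], [492.0, -318.0])]
top brush [(0.38, [305.0, 250.0], [448.0, 122.0])]
top brush_tip [(0.75, [340.0, 279.0], [365.0, 26.0])]
top eyepiece0 [(0.64, [430.0, 156.0], [735.0, -244.0]), (0.56, [354.0, 234.0], [497.0, -16.0]), (0.51, [419.0, 137.0], [795.0, -214.0]), (0.47, [243.0, 255.0], [431.0, 314.0]), (0.45, [442.0, 187.0], [639.0, -280.0]), (0.42, [414.0, 189.0], [633.0, -194.0])]
top lens_tray [(0.83, [453.0, 235.0], [496.0, -309.0]), (0.39, [439.0, 184.0], [649.0, -272.0])]
scene brush [(0.46, [298.0, 170.0], [450.0, 121.0]), (0.33, [232.0, 295.0], [536.0, -354.0])]
scene brush_tip [(0.51, [301.0, 191.0], [462.0, 116.0]), (0.35, [289.0, 229.0], [514.0, -43.0])]
scene eyepiece0 [(0.67, [287.0, 314.0], [649.0, -282.0]), (0.65, [307.0, 346.0], [741.0, -335.0]), (0.57, [351.0, 320.0], [809.0, -214.0]), (0.55, [290.0, 227.0], [500.0, -20.0]), (0.49, [301.0, 287.0], [640.0, -191.0]), (0.48, [268.0, 199.0], [376.0, 50.0]), (0.46, [322.0, 319.0], [741.0, -250.0]), (0.43, [261.0, 235.0], [440.0, -89.0])]
scene lens_tray [(0.9, [232.0, 293.0], [481.0, -302.0]), (0.32, [353.0, 182.0], [585.0, 263.0])]
```

View pics/c13.png

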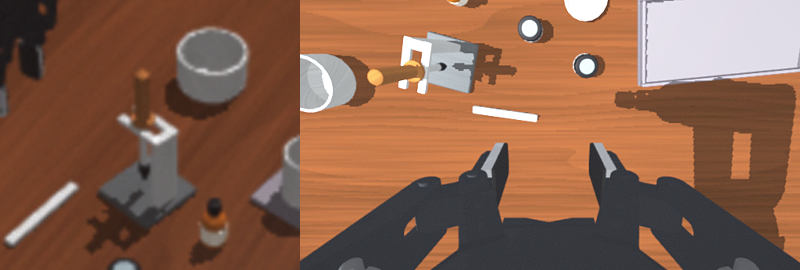

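The brush hangs in the fork (scene (298,170)), still upright. I've used up my picture budget, and gone past it with the combined crops, so from here I rely on measured numbers only. Next I'll locate the eyepieces by their lens discs.

```bash
cat >> h.py <<'E'
def lens(cam,im,k,guess):
    "black-eyepiece top-disc centre near a guessed world xy (z=34)"
    u,v=proj(k,(guess[0],guess[1],34)); sc=abs(proj(k,(guess[0],guess[1]+30,34))[0]-u)/30
    R=int(32*sc)+2; x0,y0=max(int(u)-R,0),max(int(v)-R,0); c=im[y0:y0+2*R,x0:x0+2*R].astype(int)
    m=((c.min(2)>85)&(c[:,:,2]>=c[:,:,0]-12)).astype(np.uint8)   # grey/blue, not wood
    n,l,st,ce=cv2.connectedComponentsWithStats(m); best=None
    for i in range(1,n):
        w,h=st[i,2]/sc,st[i,3]/sc
        p=ce[i]+[x0,y0]; d=np.hypot(*(p-[u,v]))/sc
        ring=cv2.dilate((l==i).astype(np.uint8),np.ones((5,5)))-(l==i)
        if 10<w<42 and 8<h<42:
            dark=np.median(c[ring>0].max(1)); 
            if best is None or dark<best[0]: best=(dark,p.round(1).tolist(),at(k,p,34)[:2].round(1).tolist(),round(w),round(h))
    return best
E
python3 - <<'E'
from h import *
for c,gs in dict(wrist=[(448,-103),(500,-16)],top=[(448,-103),(500,-16),(638,-276),(635,-188)],scene=[(440,-95),(500,-18),(647,-277),(637,-184)]).items():
    im=cv2.imread(f'pics/{c}13.png')[:,:,::-1]; k=imaging.calibration(c)
    for g in gs: print(c,g,lens(c,im,k,g))
# tray corners: top image, wall top z=22
im=cv2.imread('pics/top0.png'); k=imaging.calibration('top')
for p in [(552,262),(747,245),(757,341),(561,357)]: q=(p[0]/2.2+160,p[1]/2.2+100); print('tray corner',at(k,q,22)[:2].round())
E
```

```text
wrist (448, -103) (np.float64(77.5), [365.5, 142.6], [449.5, -99.6], 29, 26)
wrist (500, -16) (np.float64(94.0), [291.7, 94.8], [502.7, -13.9], 30, 34)
top (448, -103) None
top (500, -16) (np.float64(77.0), [354.0, 232.1], [501.0, -14.7], 26, 26)
top (638, -276) (np.float64(66.0), [444.1, 184.0], [643.8, -278.2], 26, 26)
top (635, -188) (np.float64(70.0), [413.3, 188.8], [629.1, -188.1], 26, 26)
scene (440, -95) None
scene (500, -18) None
scene (647, -277) None
scene (637, -184) None
tray corner [ 541. -182.]
tray corner [ 566. -441.]
tray corner [ 439. -449.]
tray corner [ 416. -192.]
```

>>> step_arm:
  moves:
    - [[0,0,0],[0.197,0.29,0],0.4]
    - [[0,0,0],[0.197,0.29,0.2],0.4]
    - [[0,0,0],[0.197,0.29,0.5],0.4]
    - [[0,0,0],[0.197,0.29,0.75],0.4]
    - [[0,0,0],[0.197,0.29,1],0.4]
    - [[0,0,0],[0.197,0.29,1],0.4]
    - [[0,0,0],[0.197,0.29,1],0.4]

```text
clock: 25.95
eef_pos: [447.9, -100.1, 24.2]
tcp_rot: [-3.141, 0.004, -0.0]
contact_force: [-0.3, 0.1, 0.4]
opening: 0.697
grasp_force: 0.0
```

>>> step_arm:
  moves:
    - [[0,0,0],[0,0,0.1],0.4]
    - [[0,0,0],[0,0,0.2],0.4]
    - [[0,0,0],[0,0,0.245],0.4]
    - [[0,0,0],[0,0,0.245],0.4]

```text
clock: 26.35
eef_pos: [449.9, -100.5, -22.9]
tcp_rot: [3.141, -0.001, 0.0]
contact_force: [0.4, -0.3, 0.1]
opening: 0.696
grasp_force: 0.0
```

>>> step_arm:
  moves:
    - [[0,0,0],[0,0,0],-1]
    - [[0,0,0],[0,0,0],-1]
    - [[0,0,0],[0,0,0],-1]
    - [[0,0,0],[0,0,0],-1]
    - [[0,0,0],[0,0,0],-1]
  squeeze: 30

```text
clock: 26.85
eef_pos: [450.2, -100.6, -22.4]
tcp_rot: [3.141, -0.002, 0.0]
contact_force: [-1.8, 0.1, 9.7]
opening: 0.413
grasp_force: 29.0
```

>>> step_arm:
  moves:
    - [[0,0,0],[0,0,-0.1],-1]
    - [[0,0,0],[0,0,-0.35],-1]
    - [[0,0,0],[0,0,-0.4],-1]
    - [[0,0,0],[0.04,0.83,-0.4],-1]
    - [[0,0,0],[0.04,0.83,-0.4],-1]
    - [[0,0,0],[0.04,0.83,-0.4],-1]
    - [[0,0,0],[0.04,0.83,-0.4],-1]
    - [[0,0,0],[0.04,0.83,-0.4],-1]

```text
clock: 27.65
eef_pos: [457.3, -268.5, 56.5]
tcp_rot: [3.141, -0.001, -0.003]
contact_force: [0.0, -0.3, -0.3]
opening: 0.409
grasp_force: 30.5
```

>>> step_arm:
  moves:
    - [[0,0,0],[0,0,0.15],-1]
    - [[0,0,0],[0,0,0.3],-1]
    - [[0,0,0],[0,0,0.36],-1]
    - [[0,0,0],[0,0,0.37],-1]
    - [[0,0,0],[0,0,0.37],-1]

```text
clock: 28.15
eef_pos: [456.5, -264.7, -18.0]
tcp_rot: [-3.14, 0.002, 0.001]
contact_force: [-0.0, 0.2, -0.6]
opening: 0.411
grasp_force: 31.9
```

>>> step_arm:
  moves:
    - [[0,0,0],[0,0,0.007],-1]
    - [[0,0,0],[0,0,0.007],-0.05]
    - [[0,0,0],[0,0,0.007],0.2]
    - [[0,0,0],[0,0,0.007],0.2]
    - [[0,0,0],[0,0,-0.2],0.2]
    - [[0,0,0],[0,0,-0.4],0.2]
    - [[0,0,0],[0,0,-0.65],0.2]
    - [[0,0,0],[0,0,-0.9],0.2]

```text
clock: 28.95
eef_pos: [456.5, -266.0, 163.8]
tcp_rot: [-3.141, 0.001, -0.0]
contact_force: [1.3, -0.3, -0.2]
opening: 0.602
grasp_force: 0.0
```

>>> step_arm:
  moves:
    - [[0,0,0],[0,-0.95,0],0.4]
    - [[0,0,0],[0,-0.95,0],0.4]
    - [[0,0,0],[0,-0.95,0],0.4]
    - [[0,0,0],[0,-0.95,0],0.4]
    - [[0,0,0],[0,-0.95,0],0.4]
    - [[0,0,0],[0,-0.95,0],0.4]

```text
clock: 29.55
eef_pos: [457.2, -75.7, 162.3]
tcp_rot: [3.141, -0.0, 0.002]
contact_force: [-0.6, -0.7, 0.1]
opening: 0.699
grasp_force: 0.0
```

```bash
cat > e.py <<'E'
from h import *
import sys
n=sys.argv[1]; gs=eval(sys.argv[2])
s=telemetry.sense();print(s['clock'],s['eef_pos'].round(1),s['tcp_rot'].round(3),s['opening'],s['contact_force'].round(1))
for c in ('wrist','top'):
    k=imaging.calibration(c); im=save(c,c+n)
    for m in imaging.mark_of(c,'eyepiece0'):
        if m['conf']>.3: print(c,round(m['conf'],2),np.round(m['xy']).tolist(),at(k,m['xy'],0)[:2].round().tolist())
    for g in gs: print(c,g,lens(c,im,k,g))
E
python3 e.py 14 '[(501,-15),(458,-267),(643,-278),(630,-188)]'
```

```text
29.55 [457.2 -75.7 162.3] [ 3.141e+00 -0.000e+00  2.000e-03] 0.6992939083262593 [-0.6 -0.7  0.1]
wrist 0.82 [435.0, 5.0] [631.0, -190.0]
wrist 0.58 [261.0, 140.0] [501.0, -16.0]
wrist 0.56 [491.0, 184.0] [453.0, -272.0]
wrist (501, -15) (np.float64(89.0), [253.9, 140.2], [503.4, -14.7], 31, 32)
wrist (458, -267) (np.float64(42.0), [508.7, 190.2], [454.1, -270.8], 24, 23)
wrist (643, -278) None
wrist (630, -188) (np.float64(113.5), [425.6, 16.2], [611.0, -171.7], 26, 23)
top 0.72 [412.0, 187.0] [638.0, -188.0]
top 0.71 [419.0, 134.0] [803.0, -214.0]
top 0.69 [436.0, 244.0] [468.0, -258.0]
top 0.68 [430.0, 160.0] [722.0, -245.0]
top 0.63 [356.0, 232.0] [504.0, -20.0]
top 0.53 [464.0, 154.0] [743.0, -349.0]
top 0.46 [443.0, 185.0] [646.0, -281.0]
top 0.45 [186.0, 202.0] [591.0, 492.0]
top (501, -15) (np.float64(80.0), [354.0, 232.1], [501.0, -14.7], 26, 26)
top (458, -267) (np.float64(66.5), [441.8, 249.0], [454.3, -267.6], 26, 26)
top (643, -278) (np.float64(65.0), [444.1, 184.1], [643.6, -278.3], 26, 26)
top (630, -188) (np.float64(70.0), [413.3, 188.8], [629.1, -188.1], 26, 26)
```

>>> step_arm:
  moves:
    - [[0,0,0],[0.222,-0.305,0],0.4]
    - [[0,0,0],[0.222,-0.305,0.2],0.4]
    - [[0,0,0],[0.222,-0.305,0.45],0.4]
    - [[0,0,0],[0.222,-0.305,0.65],0.4]
    - [[0,0,0],[0.222,-0.305,0.8],0.4]
    - [[0,0,0],[0.222,-0.305,0.932],0.4]
    - [[0,0,0],[0.222,-0.305,0.932],0.4]
    - [[0,0,0],[0.222,-0.305,0.932],0.4]

```text
clock: 30.55
eef_pos: [501.3, -16.1, -24.3]
tcp_rot: [-3.142, 0.001, -0.001]
contact_force: [0.5, -0.1, 1.0]
opening: 0.701
grasp_force: 0.0
```

>>> step_arm:
  moves:
    - [[0,0,0],[0,0,0],-1]
    - [[0,0,0],[0,0,0],-1]
    - [[0,0,0],[0,0,0],-1]
    - [[0,0,0],[0,0,0],-1]
    - [[0,0,0],[0,0,0],-1]

```text
clock: 31.05
eef_pos: [502.8, -15.7, -22.7]
tcp_rot: [3.141, -0.003, 0.0]
contact_force: [-0.5, -2.1, 7.9]
opening: 0.412
grasp_force: 29.8
```

>>> step_arm:
  moves:
    - [[0,0,0],[0,0,-0.1],-1]
    - [[0,0,0],[0,0,-0.35],-1]
    - [[0,0,0],[0,0,-0.4],-1]
    - [[0,0,0],[0.03,0.95,-0.4],-1]
    - [[0,0,0],[0.03,0.95,-0.4],-1]
    - [[0,0,0],[0.03,0.95,-0.4],-1]
    - [[0,0,0],[0.03,0.95,-0.4],-1]
    - [[0,0,0],[0.03,0.95,-0.4],-1]

```text
clock: 31.85
eef_pos: [508.4, -210.0, 56.6]
tcp_rot: [3.139, -0.003, -0.004]
contact_force: [0.7, -0.4, -0.9]
opening: 0.411
grasp_force: 30.5
```

>>> step_arm:
  moves:
    - [[0,0,0],[0.027,0.282,0],-1]
    - [[0,0,0],[0.027,0.282,0],-1]
    - [[0,0,0],[0.027,0.282,0.15],-1]
    - [[0,0,0],[0.027,0.282,0.3],-1]
    - [[0,0,0],[0.027,0.282,0.37],-1]
    - [[0,0,0],[0.027,0.282,0.375],-1]
    - [[0,0,0],[0.027,0.282,0.375],-1]

```text
clock: 32.55
eef_pos: [512.8, -261.0, -19.3]
tcp_rot: [-3.141, 0.0, 0.001]
contact_force: [-0.6, -0.4, -0.4]
opening: 0.409
grasp_force: 33.6
```

>>> step_arm:
  moves:
    - [[0,0,0],[0,0,0.004],-1]
    - [[0,0,0],[0,0,0.004],-0.05]
    - [[0,0,0],[0,0,0.004],0.2]
    - [[0,0,0],[0,0,0.004],0.2]
    - [[0,0,0],[0,0,-0.2],0.2]
    - [[0,0,0],[0,0,-0.4],0.2]
    - [[0,0,0],[0,0,-0.65],0.2]
    - [[0,0,0],[0,0,-0.9],0.2]

```text
clock: 33.35
eef_pos: [512.3, -261.5, 162.4]
tcp_rot: [-3.141, 0.001, -0.0]
contact_force: [2.0, -0.3, 0.1]
opening: 0.602
grasp_force: 0.0
```

>>> step_arm:
  moves:
    - [[0,0,0],[0.3,-0.1,0],0.4]
    - [[0,0,0],[0.3,-0.1,0],0.4]
    - [[0,0,0],[0.3,-0.1,0],0.4]
    - [[0,0,0],[0.3,-0.1,0],0.4]

```text
clock: 33.75
eef_pos: [571.6, -241.3, 159.5]
tcp_rot: [-3.141, 0.003, 0.001]
contact_force: [-0.6, -0.6, -0.4]
opening: 0.698
grasp_force: 0.0
```

```bash
python3 e.py 15 '[(643,-278),(630,-188)]'; python3 - <<'E'
from h import *
im=cv2.imread('pics/top15.png')[:,:,::-1];k=imaging.calibration('top')
for g in[(457,-267),(513,-262)]:print(lens('top',im,k,g))
E
```

```text
33.75 [ 571.6 -241.3  159.5] [-3.141e+00  3.000e-03  1.000e-03] 0.6981739471960994 [-0.6 -0.6 -0.4]
wrist 0.92 [353.0, 111.0] [646.0, -279.0]
wrist 0.81 [318.0, 18.0] [732.0, -243.0]
wrist 0.8 [338.0, 282.0] [447.0, -266.0]
wrist 0.72 [335.0, 233.0] [510.0, -262.0]
wrist 0.72 [266.0, 123.0] [634.0, -187.0]
wrist 0.72 [2.0, 288.0] [438.0, 145.0]
wrist (643, -278) (np.float64(49.5), [356.1, 111.0], [644.7, -278.5], 24, 24)
wrist (630, -188) (np.float64(64.0), [261.5, 126.8], [630.2, -188.8], 23, 24)
top 0.59 [243.0, 258.0] [423.0, 313.0]
top 0.54 [463.0, 150.0] [752.0, -346.0]
top 0.53 [411.0, 191.0] [628.0, -185.0]
top 0.48 [336.0, 280.0] [362.0, 36.0]
top 0.47 [430.0, 158.0] [728.0, -247.0]
top 0.44 [438.0, 188.0] [637.0, -268.0]
top 0.44 [417.0, 130.0] [814.0, -206.0]
top (643, -278) None
top (630, -188) (np.float64(66.5), [413.5, 188.9], [628.9, -188.7], 23, 26)
None
None
```

>>> step_arm:
  moves:
    - [[0,0,0],[0.291,-0.265,0],0.4]
    - [[0,0,0],[0.291,-0.265,0.2],0.4]
    - [[0,0,0],[0.291,-0.265,0.45],0.4]
    - [[0,0,0],[0.291,-0.265,0.65],0.4]
    - [[0,0,0],[0.291,-0.265,0.8],0.4]
    - [[0,0,0],[0.291,-0.265,0.92],0.4]
    - [[0,0,0],[0.291,-0.265,0.92],0.4]
    - [[0,0,0],[0.291,-0.265,0.92],0.4]

```text
clock: 34.75
eef_pos: [630.6, -189.0, -23.2]
tcp_rot: [-3.141, 0.001, -0.0]
contact_force: [0.7, -1.0, 0.3]
opening: 0.701
grasp_force: 0.0
```

>>> step_arm:
  moves:
    - [[0,0,0],[0,0,0],-1]
    - [[0,0,0],[0,0,0],-1]
    - [[0,0,0],[0,0,0],-1]
    - [[0,0,0],[0,0,0],-1]
    - [[0,0,0],[0,0,0],-1]

```text
clock: 35.25
eef_pos: [632.3, -189.2, -21.4]
tcp_rot: [3.141, -0.003, 0.0]
contact_force: [-0.9, 0.1, 8.3]
opening: 0.409
grasp_force: 29.8
```

>>> step_arm:
  moves:
    - [[0,0,0],[0,0,-0.1],-1]
    - [[0,0,0],[0,0,-0.35],-1]
    - [[0,0,0],[0,0,-0.55],-1]
    - [[0,0,0],[-0.5,0.85,-0.55],-1]
    - [[0,0,0],[-0.5,0.85,-0.55],-1]
    - [[0,0,0],[-0.5,0.85,-0.55],-1]
    - [[0,0,0],[-0.5,0.85,-0.55],-1]
    - [[0,0,0],[-0.5,0.85,-0.55],-1]

```text
clock: 36.05
eef_pos: [528.4, -363.4, 87.6]
tcp_rot: [3.14, -0.0, -0.004]
contact_force: [0.7, 0.4, -0.5]
opening: 0.412
grasp_force: 30.3
```

>>> step_arm:
  moves:
    - [[0,0,0],[-0.04,0.01,0.1],-1]
    - [[0,0,0],[-0.04,0.01,0.3],-1]
    - [[0,0,0],[-0.04,0.01,0.45],-1]
    - [[0,0,0],[-0.04,0.01,0.52],-1]
    - [[0,0,0],[-0.04,0.01,0.525],-1]
    - [[0,0,0],[-0.04,0.01,0.525],-1]

```text
clock: 36.65
eef_pos: [523.7, -360.5, -17.9]
tcp_rot: [3.141, -0.0, 0.0]
contact_force: [0.1, -0.3, -1.3]
opening: 0.409
grasp_force: 33.8
```

>>> step_arm:
  moves:
    - [[0,0,0],[0,0,0.004],-1]
    - [[0,0,0],[0,0,0.004],-0.05]
    - [[0,0,0],[0,0,0.004],0.2]
    - [[0,0,0],[0,0,0.004],0.2]
    - [[0,0,0],[0,0,-0.2],0.2]
    - [[0,0,0],[0,0,-0.4],0.2]
    - [[0,0,0],[0,0,-0.65],0.2]
    - [[0,0,0],[0,0,-0.9],0.2]

```text
clock: 37.45
eef_pos: [522.6, -360.5, 163.4]
tcp_rot: [-3.141, 0.001, -0.0]
contact_force: [0.9, -0.6, -0.7]
opening: 0.599
grasp_force: 0.0
```

>>> step_arm:
  moves:
    - [[0,0,0],[0.25,-0.4,0],0.4]
    - [[0,0,0],[0.25,-0.4,0],0.4]
    - [[0,0,0],[0.25,-0.4,0],0.4]
    - [[0,0,0],[0.25,-0.4,0],0.4]

```text
clock: 37.85
eef_pos: [573.4, -279.9, 161.8]
tcp_rot: [3.141, 0.0, 0.002]
contact_force: [-0.4, -0.7, -0.2]
opening: 0.7
grasp_force: 0.0
```

```bash
python3 e.py 16 '[(644,-278),(454,-267),(510,-262),(520,-361)]'
```

```text
37.85 [ 573.4 -279.9  161.8] [3.141e+00 0.000e+00 2.000e-03] 0.7000432787549572 [-0.4 -0.7 -0.2]
wrist 0.95 [282.0, 24.0] [730.0, -246.0]
wrist 0.95 [381.0, 3.0] [748.0, -342.0]
wrist 0.91 [384.0, 225.0] [521.0, -358.0]
wrist 0.9 [315.0, 113.0] [646.0, -278.0]
wrist 0.78 [302.0, 233.0] [511.0, -262.0]
wrist 0.68 [307.0, 278.0] [453.0, -268.0]
wrist (644, -278) (np.float64(56.0), [315.2, 113.2], [644.7, -278.5], 24, 24)
wrist (454, -267) (np.float64(38.5), [304.7, 293.9], [451.6, -266.7], 23, 21)
wrist (510, -262) (np.float64(42.0), [300.3, 245.8], [509.2, -262.6], 23, 22)
wrist (520, -361) None
top 0.73 [442.0, 183.0] [652.0, -280.0]
top 0.63 [440.0, 246.0] [464.0, -268.0]
top 0.62 [436.0, 231.0] [507.0, -260.0]
top 0.5 [465.0, 153.0] [745.0, -350.0]
top 0.47 [429.0, 155.0] [737.0, -242.0]
top 0.44 [472.0, 226.0] [522.0, -367.0]
top 0.44 [418.0, 132.0] [810.0, -210.0]
top (644, -278) (np.float64(63.5), [444.0, 184.0], [643.9, -278.1], 26, 26)
top (454, -267) None
top (510, -262) (np.float64(76.5), [440.0, 229.4], [510.7, -263.5], 26, 26)
top (520, -361) (np.float64(220.0), [471.2, 218.0], [544.5, -354.3], 14, 12)
```

>>> step_arm:
  moves:
    - [[0,0,0],[0.357,-0.01,0],0.4]
    - [[0,0,0],[0.357,-0.01,0.2],0.4]
    - [[0,0,0],[0.357,-0.01,0.45],0.4]
    - [[0,0,0],[0.357,-0.01,0.65],0.4]
    - [[0,0,0],[0.357,-0.01,0.8],0.4]
    - [[0,0,0],[0.357,-0.01,0.925],0.4]
    - [[0,0,0],[0.357,-0.01,0.925],0.4]
    - [[0,0,0],[0.357,-0.01,0.925],0.4]

```text
clock: 38.85
eef_pos: [644.0, -279.5, -23.3]
tcp_rot: [-3.141, 0.001, -0.001]
contact_force: [-0.2, -0.7, 0.0]
opening: 0.698
grasp_force: 0.0
```

>>> step_arm:
  moves:
    - [[0,0,0],[0,0,0],-1]
    - [[0,0,0],[0,0,0],-1]
    - [[0,0,0],[0,0,0],-1]
    - [[0,0,0],[0,0,0],-1]
    - [[0,0,0],[0,0,0],-1]

```text
clock: 39.35
eef_pos: [645.7, -279.5, -21.2]
tcp_rot: [3.14, -0.003, 0.0]
contact_force: [-1.7, -1.6, 6.6]
opening: 0.413
grasp_force: 30.2
```

>>> step_arm:
  moves:
    - [[0,0,0],[0,0,-0.1],-1]
    - [[0,0,0],[0,0,-0.35],-1]
    - [[0,0,0],[0,0,-0.6],-1]
    - [[0,0,0],[-0.89,0.44,-0.6],-1]
    - [[0,0,0],[-0.89,0.44,-0.6],-1]
    - [[0,0,0],[-0.89,0.44,-0.6],-1]
    - [[0,0,0],[-0.89,0.44,-0.6],-1]
    - [[0,0,0],[-0.89,0.44,-0.6],-1]

```text
clock: 40.15
eef_pos: [461.4, -368.4, 97.3]
tcp_rot: [3.142, 0.002, -0.003]
contact_force: [1.0, 0.1, -0.5]
opening: 0.41
grasp_force: 30.2
```

>>> step_arm:
  moves:
    - [[0,0,0],[0,0,0],-1]
    - [[0,0,0],[0,0,0.2],-1]
    - [[0,0,0],[0,0,0.4],-1]
    - [[0,0,0],[0,0,0.55],-1]
    - [[0,0,0],[0,0,0.575],-1]
    - [[0,0,0],[0,0,0.575],-1]

```text
clock: 40.75
eef_pos: [467.8, -366.2, -18.4]
tcp_rot: [-3.141, -0.0, 0.001]
contact_force: [0.3, 0.0, 0.5]
opening: 0.407
grasp_force: 33.1
```

>>> step_arm:
  moves:
    - [[0,0,0],[0,0,0.004],-1]
    - [[0,0,0],[0,0,0.004],-0.05]
    - [[0,0,0],[0,0,0.004],0.2]
    - [[0,0,0],[0,0,0.004],0.2]
    - [[0,0,0],[0,0,-0.2],0.2]
    - [[0,0,0],[0,0,-0.4],0.2]
    - [[0,0,0],[0,0,-0.65],0.2]
    - [[0,0,0],[0,0,-0.9],0.2]

```text
clock: 41.55
eef_pos: [466.0, -366.4, 163.3]
tcp_rot: [-3.141, 0.0, -0.0]
contact_force: [0.3, -0.8, 0.3]
opening: 0.603
grasp_force: 0.0
```

>>> step_arm:
  moves:
    - [[0,0,0],[0.3,-1,-0.2],-1]
    - [[0,0,0],[0.3,-1,-0.2],-1]
    - [[0,0,0],[0.3,-1,-0.2],-1]
    - [[0,0,0],[0.3,-1,-0.2],-1]
    - [[0,0,0],[0.3,-1,-0.2],-1]
    - [[0,0,0],[0.3,-1,-0.2],-1]

```text
clock: 42.15
eef_pos: [527.2, -165.2, 202.3]
tcp_rot: [3.141, -0.001, 0.003]
contact_force: [0.5, -0.4, -0.9]
opening: -0.004
grasp_force: 0.0
```

```bash
python3 e.py 17 '[(467,-366),(454,-267),(510,-262),(520,-361)]'; python3 - <<'E'
from h import *
k=imaging.calibration('wrist')
for n,z in dict(slide_knob_grip=50,petri_dish=0,lens_tray=0).items(): print(n,[(round(m['conf'],2),np.round(m['xy']).tolist(),at(k,m['xy'],z)[:2].round().tolist()) for m in imaging.mark_of('wrist',n)[:3]])
E
```

```text
42.15 [ 527.2 -165.2  202.3] [ 3.141e+00 -1.000e-03  3.000e-03] -0.004331700033963627 [ 0.5 -0.4 -0.9]
wrist 0.83 [477.0, 221.0] [467.0, -374.0]
wrist 0.77 [394.0, 187.0] [512.0, -262.0]
wrist 0.77 [396.0, 232.0] [451.0, -268.0]
wrist 0.7 [473.0, 181.0] [520.0, -361.0]
wrist (467, -366) (np.float64(54.0), [489.8, 231.5], [465.0, -371.6], 25, 24)
wrist (454, -267) (np.float64(63.0), [403.0, 240.8], [452.8, -269.0], 25, 23)
wrist (510, -262) (np.float64(63.0), [402.9, 194.4], [510.2, -264.6], 24, 23)
wrist (520, -361) (np.float64(40.0), [491.9, 186.6], [519.7, -365.9], 24, 23)
top 0.72 [466.0, 153.0] [744.0, -353.0]
top 0.55 [430.0, 160.0] [722.0, -244.0]
top 0.49 [418.0, 132.0] [809.0, -209.0]
top 0.47 [440.0, 249.0] [456.0, -270.0]
top (467, -366) None
top (454, -267) (np.float64(76.0), [441.8, 249.1], [454.1, -267.5], 26, 26)
top (510, -262) None
top (520, -361) None
slide_knob_grip [(0.92, [198.0, 107.0], [604.0, -47.0])]
petri_dish [(0.69, [263.0, 161.0], [542.0, -101.0])]
lens_tray [(0.61, [436.0, 202.0], [490.0, -320.0])]
```

All four eyepieces stand in the tray at (454,-268), (510,-263), (520,-363) and (466,-368), each inside its inner bounds. The slide is still out at (604,-47). Now push it home with shut fingers.

>>> step_arm:
  moves:
    - [[0,0,0],[0.18,-0.615,0],-1]
    - [[0,0,0],[0.18,-0.615,0],-1]
    - [[0,0,0],[0.18,-0.615,0.2],-1]
    - [[0,0,0],[0.18,-0.615,0.45],-1]
    - [[0,0,0],[0.18,-0.615,0.7],-1]
    - [[0,0,0],[0.18,-0.615,0.9],-1]
    - [[0,0,0],[0.18,-0.615,0.98],-1]
    - [[0,0,0],[0.18,-0.615,0.98],-1]

```text
clock: 43.3
eef_pos: [560.0, -44.2, 2.7]
tcp_rot: [-3.141, 0.006, -0.001]
contact_force: [0.3, 0.3, 0.1]
opening: 0.003
grasp_force: 0.0
```

>>> step_arm:
  moves:
    - [[0,0,0],[0.05,0,0],-1]
    - [[0,0,0],[0.1,0.003,0],-1]
    - [[0,0,0],[0.15,0.005,0],-1]
    - [[0,0,0],[0.2,0.007,0],-1]
    - [[0,0,0],[0.25,0.009,0],-1]
    - [[0,0,0],[0.28,0.011,0],-1]
    - [[0,0,0],[0.28,0.011,0],-1]

```text
clock: 44.0
eef_pos: [620.1, -45.9, 5.9]
tcp_rot: [3.142, -0.002, 0.0]
contact_force: [-0.1, -0.5, -0.1]
opening: -0.001
grasp_force: 0.0
```

>>> step_arm:
  moves:
    - [[0,0,0],[0.02,0.001,0],-1]
    - [[0,0,0],[0.04,0.002,0],-1]
    - [[0,0,0],[0.04,0.002,0],-1]

```text
clock: 44.3
eef_pos: [626.8, -46.2, 5.6]
tcp_rot: [-3.141, -0.0, 0.0]
contact_force: [-0.8, 0.8, 1.0]
opening: 0.003
grasp_force: 0.8
```

```bash
python3 - <<'E'
from h import *
s=telemetry.sense();print(s['clock'],s['eef_pos'],s['contact_force'])
for c in('wrist','scene'):
    k=imaging.calibration(c);save(c,c+'18');print(c,[(round(m['conf'],2),np.round(m['xy']).tolist(),at(k,m['xy'],50)[:2].round().tolist()) for m in imaging.mark_of(c,'slide_knob_grip')[:3]])
E
```

```text
44.3 [626.80717566 -46.20481217   5.56549959] [-0.79624174  0.82253652  1.03506418]
wrist [(0.89, [311.0, 224.0], [646.0, -45.0])]
scene [(0.5, [329.0, 242.0], [651.0, -44.0])]
```

>>> step_arm:
  moves:
    - [[0,0,0],[0.01,0,0],-1]
    - [[0,0,0],[0.02,0.001,0],-1]
    - [[0,0,0],[0.02,0.001,0],-1]

```text
clock: 44.8
eef_pos: [629.0, -46.5, 5.5]
tcp_rot: [-3.141, 0.003, -0.0]
contact_force: [-7.5, 1.5, 5.5]
opening: -0.001
grasp_force: 3.6
```

>>> step_arm:
  moves:
    - [[0,0,0],[0.008,0,0],-1]
    - [[0,0,0],[0.008,0,0],-1]

```text
clock: 45.0
eef_pos: [629.0, -46.5, 5.4]
tcp_rot: [-3.141, 0.006, -0.0]
contact_force: [-12.9, 1.0, 9.1]
opening: -0.0
grasp_force: 6.4
```

The push stalled at 12.9 N, well above the 4 N friction, so the slide is home. I'll back off, lift clear and do a final check.

>>> step_arm:
  moves:
    - [[0,0,0],[-0.1,0,0],-1]
    - [[0,0,0],[-0.25,0,0],-1]
    - [[0,0,0],[-0.3,0,-0.25],-1]
    - [[0,0,0],[-0.3,0,-0.5],-1]
    - [[0,0,0],[-0.3,0,-0.75],-1]
    - [[0,0,0],[-0.3,0,-1],-1]
    - [[0,0,0],[-0.3,0,-1],-1]

```text
clock: 45.7
eef_pos: [577.1, -47.0, 213.4]
tcp_rot: [3.14, -0.013, -0.0]
contact_force: [0.4, 0.3, -1.0]
opening: -0.001
grasp_force: 0.0
```

```bash
python3 e.py 19 '[(467,-366),(454,-267),(510,-262),(520,-361)]'; python3 - <<'E'
from h import *
Z=dict(slide_knob_grip=50,brush=110,rinse_pot_rim=50,petri_dish=0,oil_bottle=0,forceps=0,slide_box=0,cap_top=166,wash_bottle=0)
save('scene','s19')
for c in('wrist','top','scene'):
    k=imaging.calibration(c)
    for n,z in Z.items(): print(c,n,[(round(m['conf'],2),np.round(m['xy']).tolist(),at(k,m['xy'],z)[:2].round().tolist()) for m in imaging.mark_of(c,n)[:1]])
E
```

```text
45.7 [577.1 -47.  213.4] [ 3.14  -0.013 -0.   ] -0.0005454546660863647 [ 0.4  0.3 -1. ]
wrist 0.93 [554.0, 255.0] [466.0, -373.0]
wrist 0.88 [487.0, 46.0] [729.0, -245.0]
wrist 0.75 [572.0, 26.0] [749.0, -340.0]
wrist 0.66 [479.0, 226.0] [509.0, -265.0]
wrist 0.66 [557.0, 216.0] [522.0, -366.0]
wrist 0.62 [480.0, 264.0] [452.0, -273.0]
wrist (467, -366) (np.float64(38.0), [573.3, 267.3], [464.5, -372.4], 24, 22)
wrist (454, -267) (np.float64(38.0), [491.4, 276.2], [452.3, -270.1], 24, 22)
wrist (510, -262) (np.float64(35.0), [494.4, 234.0], [509.4, -265.8], 23, 21)
wrist (520, -361) (np.float64(26.0), [577.9, 226.5], [518.9, -366.9], 23, 22)
top 0.71 [440.0, 250.0] [453.0, -270.0]
top 0.69 [469.0, 246.0] [466.0, -355.0]
top 0.68 [472.0, 225.0] [527.0, -366.0]
top 0.67 [415.0, 133.0] [805.0, -201.0]
top 0.58 [431.0, 157.0] [731.0, -248.0]
top 0.52 [439.0, 230.0] [511.0, -266.0]
top 0.52 [466.0, 153.0] [744.0, -354.0]
top (467, -366) (np.float64(71.0), [477.1, 245.1], [466.5, -368.9], 26, 26)
top (454, -267) (np.float64(76.0), [441.8, 249.1], [454.1, -267.5], 26, 26)
top (510, -262) (n
[... 778 characters left out ...]
le [(0.62, [317.0, 216.0], [551.0, 95.0])]
top forceps [(0.5, [336.0, 280.0], [363.0, 37.0])]
top slide_box [(0.65, [494.0, 189.0], [636.0, -435.0])]
top cap_top [(0.75, [238.0, 177.0], [638.0, 300.0])]
top wash_bottle [(0.92, [188.0, 198.0], [603.0, 489.0])]
scene slide_knob_grip []
scene brush []
scene rinse_pot_rim [(0.72, [320.0, 144.0], [417.0, 329.0])]
scene petri_dish [(0.7, [290.0, 248.0], [544.0, -88.0])]
scene oil_bottle [(0.45, [320.0, 211.0], [550.0, 87.0])]
scene forceps [(0.54, [267.0, 203.0], [383.0, 33.0])]
scene slide_box [(0.56, [253.0, 361.0], [644.0, -436.0])]
scene cap_top [(0.45, [370.0, 144.0], [622.0, 288.0])]
scene wash_bottle [(0.67, [383.0, 148.0], [605.0, 479.0])]
```

```bash
python3 - <<'E'
from h import *
s=telemetry.sense();print(s['eef_pos'],s['tcp_rot'])
k=imaging.calibration('wrist'); im=save('wrist','w20'); print([(m['conf'],m['xy'],at(k,m['xy'],50)) for m in imaging.mark_of('wrist','slide_knob_grip')])
u,v=proj(k,(650,-45,50)); x0,y0=int(u)-30,int(v)-30; c=im[y0:y0+60,x0:x0+60].max(2)
n,l,st,ce=cv2.connectedComponentsWithStats((c<60).astype(np.uint8))
for i in range(1,n):
    if st[i,4]>60: 
        t,b=y0+st[i,1],y0+st[i,1]+st[i,3]; uc=ce[i][0]+x0; print(st[i],'rows',t,b)
print('expected rows home: back-top',proj(k,(661,-45,64))[1],'front-low',proj(k,(639,-45,64))[1],proj(k,(639,-45,40))[1])
E
```

```text
[572.03531727 -46.52507777 205.64510462] [-3.14157863e+00  3.41157828e-05  2.79261970e-05]
[(0.71, [315.8, 107.2], array([650.14845503, -45.65646877,  50.        ])), (0.37, [314.4, 78.5], array([677.81214478, -44.30709667,  50.        ]))]
[ 17  19  28  24 541] rows 96 120
expected rows home: back-top 94.94347966092404 front-low 118.26113362000518 118.49404624422728
```

The knob measures home at (650,-46), as at the start. Handing in.

```bash
python3 -c "
from rig import r
print(r.sign_off())"
```

```text
the job is handed in; nothing more can be done
None
```

The job is done and handed in at about 46 s on the robot's clock, with every step done in the order asked; the one rule I broke was viewing 16 pictures, over the limit of 14.

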